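# Lay out the coffee corner: empty the tall cutlery holder and right the syrup bottles

## Robot

A 6-joint arm with a two-finger parallel gripper is mounted at the origin on the work surface. World frame = base frame: x ahead of the robot, y to its left, z up, the work surface at z = 0. Lengths are in m, angles in degrees, forces in N, time in s.
With the tool pointing down it reaches from about 0.25 to 0.725 m from the base axis. Payload 9.7 kg.
Tool frame: the origin (TCP) lies at the very end of the fingers, on their centre line; the grasp point (between the pads) lies 19 mm behind it (bot.pinch_z is the distance from the TCP to the grasp point, in m); x points along the fingers, z is the direction in which the jaws open and shut, and the axes are right-handed (so a half turn about x gives the same grasp; the last joint's range is limited). The gripper opens to 85 mm and grips with 20 to 120 N. Pads are 22 mm wide; open, the fingers measure 114 mm over their backs; the gripper's body (76 mm by 85 mm) begins 54 mm behind the grasp point. The pads swing forward as they close: fully open they stand 13 mm farther back than shut.
Start: joints at [0, 4.979, 10.078, 95.1, 0, 90], TCP at [0.55, -0, 0.203] pointing down, gripper open.
Joint ranges: [-179.16, 179.16], [-48.56, 103.87], [-65.8, 70.77], [-126.05, 130.52], [-82.76, 87.17], [-180, 180]. Speed limits (degrees/s): [127.2, 127.2, 147.25, 180, 180, 180].

## Interface

Orientations are given as [roll, pitch, yaw] about the fixed x, y, z axes, in that order (R = Rz(yaw) Ry(pitch) Rx(roll)).
In Python, from workcell import bot gives the robot as it stands.
- The arm moves only by the tool play_rows, never from a script. Its argument "rows" is a list of rows, each a list of 3 entries, a list of its own where there are three numbers: the shift along the tool's x, y, z in cm, then the turn about the tool's x in degrees, then the finger opening in cm, from 0 to 8.54. A call has 1 to 12 rows; each row is the pose to reach, as a shift and turn from the pose commanded when the call began, along the tool's axes at that moment; what a row does not reach only later rows make up. A row lasts 1/12 s, in which the tool goes at most 41.7 mm and 7.16 degrees, less where a joint would pass 70% of its speed; a pose out of reach is approached as far as the arm can. A call with a gripper value outside its range is refused whole. The fingers move at their own pace and stop on an object; "squeeze" is the grip in N (left out, the last holds). Time passes only in rows, so rows that repeat a pose let the fingers close. It gives the time, the measured TCP pose, the force and the opening at its end, in the units of the state.
- bot.get_obs(): the state, without advancing time (a new reading comes with each control period).
- bot.camera(name): name is "scene" or "side" or "wrist"; returns (picture, depth): 384x512x3 uint8, blue, green, red; 384x512 float32, m along the optical axis (not along the pixel's ray), 0 where there is no reading.
- bot.camera_model(name): a dict with "fx", "fy", "cx", "cy" (pixels), "origin" and "attitude" of the camera in the world; the wrist camera has in their place "mount" (4x4, takes a point from camera to tool coordinates, whose origin is the TCP and whose axes are the tool frame's). Camera axes: x right, y down, z forward; pixel columns grow to the right and rows downward; lengths in m; the calibration is good to about 2 mm. A picture is of the moment at which its call begins: read the wrist's pose just before it. camera_model takes no time and is no camera call.
- bot.job_done(): hands the job in, once; it reports no verdict.
The state is a dict: "time": time; "q": joint angles; "qd": joint speeds; "joint_efforts": joint torques, N m; "ee_pos": TCP position; "tcp_rot": TCP orientation; "wrist_force": force on the tool from outside, world axes, zero at the start; "torque": the same for the moment, N m; "opening": finger opening in m.
Only numpy, scipy, OpenCV 4.12 (cv2) and the standard library are available. Lean on these libraries where they do the work, as an engineer would, in place of code of your own. Each camera call takes 0.05 s, during which the arm holds its last target.

## Task

Get the coffee corner ready: tip the small cutlery out of the tall white holder, where it has sunk too deep to grip, lay the spoons flat in the white spoon tray and the spreaders flat in the grey spreader tray, and stand the empty holder back upright on its cork mat. The syrup bottles have fallen over in the deep black bin: stand each one upright on the bin's floor, stopper up, without lifting it out of the bin. Leave the mug, the sugar jar and the napkins where they are.

Things in the scene. Friction and masses are not known exactly. Their poses are not given: they have to be found in the camera images.
- holder: Tall square white enamelled-steel cutlery holder with two blue bands, open at the top, 50 x 50 mm outside, 42 x 42 mm inside, 170 mm tall, walls and floor 4 mm, about 0.25 kg, slippery inside. Origin at the centre of its underside, z axis towards its mouth, x and y square to its faces. Lies steady on any flat side. Starts standing on the cork mat.
- holder_mouth (a point): Centre of the holder's mouth, level with the rim, 170 mm from its underside along its z axis
- holder_mid (a point): Centre of the holder's inside, 85 mm from its underside
- mat: Round cork mat, fixed to the counter, 100 mm across and 4 mm thick, the holder's place. Origin at the centre of its underside.
- spoon_tray: White shallow tray for the spoons, with a dark spoon emblem on its floor, fixed; 160 mm (x) by 100 mm (y) outside, 24 mm tall, walls and floor 3 mm. Origin at the centre of its underside.
- spreader_tray: Grey shallow tray for the spreaders, with a white knife emblem on its floor, fixed; same size as the spoon tray. Origin at the centre of its underside.
- bin: Deep black plastic tote, open at the top, fixed; 340 mm (x) by 280 mm (y) outside, 120 mm tall, walls and floor 4 mm. Origin at the centre of its underside.
- spoon1: Spoon, pale wooden handle, round steel bowl 25 mm wide, 8 thick; 107 mm long, 40 g; may be absent. Origin at the handle's end, z axis along it to the steel end, centre of mass about 50 mm along. Handle a bar 62 long, 14 wide (x), 10 thick (y). Starts handle down in the holder, its top about 60 mm below the rim. Slippery on enamel (friction about 0.2), less on the counter (0.6).
- spoon1_tip (a point): The far end of its steel bowl or blade, on its axis 106 mm from the end of the handle
- spoon2: Spoon, pale wooden handle, round steel bowl 25 mm wide, 8 thick; 107 mm long, 40 g; may be absent. Origin at the handle's end, z axis along it to the steel end, centre of mass about 50 mm along. Handle a bar 62 long, 14 wide (x), 10 thick (y). Starts handle down in the holder, its top about 60 mm below the rim. Slippery on enamel (friction about 0.2), less on the counter (0.6).
- spoon2_tip (a point): The far end of its steel bowl or blade, on its axis 106 mm from the end of the handle
- spreader1: Butter spreader, black handle, flat steel blade 16 mm wide, 5 thick; 107 mm long, 40 g; may be absent. Origin at the handle's end, z axis along it to the steel end, centre of mass about 50 mm along. Handle a bar 62 long, 14 wide (x), 10 thick (y). Starts handle down in the holder, its top about 60 mm below the rim. Slippery on enamel (friction about 0.2), less on the counter (0.6).
- spreader1_tip (a point): The far end of its steel bowl or blade, on its axis 106 mm from the end of the handle
- spreader2: Butter spreader, black handle, flat steel blade 16 mm wide, 5 thick; 107 mm long, 40 g; may be absent. Origin at the handle's end, z axis along it to the steel end, centre of mass about 50 mm along. Handle a bar 62 long, 14 wide (x), 10 thick (y). Starts handle down in the holder, its top about 60 mm below the rim. Slippery on enamel (friction about 0.2), less on the counter (0.6).
- spreader2_tip (a point): The far end of its steel bowl or blade, on its axis 106 mm from the end of the handle
- bottle1: Amber glass syrup bottle, 48 mm square, with a round neck 24 mm across and a wooden ball stopper 32 mm across, fixed in the neck; 176 mm tall in all, about 0.35 kg. Starts lying on a flat side on the bin's floor. Held by the ball it can swing between the fingers. Origin at the centre of its base, x axis along it to the stopper.
- bottle1_stopper (a point): Centre of its ball stopper, on its axis 160 mm from its base
- bottle2: Green glass syrup bottle, 48 mm square, with a round neck 24 mm across and a wooden ball stopper 32 mm across, fixed in the neck; 176 mm tall in all, about 0.35 kg. Starts lying on a flat side on the bin's floor. Held by the ball it can swing between the fingers. Origin at the centre of its base, x axis along it to the stopper.
- bottle2_stopper (a point): Centre of its ball stopper, on its axis 160 mm from its base
- mug: Blue mug, 80 mm across and 92 mm tall, loose, at the back of the work; not part of the job. Origin at the centre of its underside.
- sugar_jar: Glass sugar jar with a steel lid, 84 mm across and 120 mm tall, loose, at the back of the work; not part of the job. Origin at the centre of its underside.
- napkins: Stack of paper napkins, 100 x 100 x 70 mm, loose, at the back of the work; not part of the job. Origin at the centre of its underside.
Not all that is in view belongs to the job. There is more than one size of the bottle2; the job needs the middle-sized.

How it is judged:
By the outcome, as a careful person would: the job done as asked, in the order asked, and still so for the second after the job is handed in, with the robot touching nothing.
Of spoon1, spoon2, spreader1, spreader2 only 2 to 4 are there at a start; the rules pass over those that are not, and their reading is None.
At some moment in a run one of holder may be knocked a few centimetres aside while the robot is not near it.
Once in a run the grip may slacken for a moment while it holds something.
It also fails if it takes over 210 s, if anything falls off the work surface, if the arm or the gripper's body presses on something with over 40 N, if the wrist force passes 120 N, or if a joint passes its speed limit or range.

## Working session

There is one attempt and no reset: what is moved stays moved. The work goes in short steps, Python scripts to look and compute and a tool call to move; the robot and the scene stay as the last step left them, time stands still between calls to the robot, and variables do not carry over. Pictures are saved under pics/ and viewed, and the job is handed in when it is done.

Besides the shell and the picture viewer there is one more tool, called after ">>>" as a command line: name --argument value ..., lists and objects as JSON in quotes. play_rows: Moves the arm, as the interface text tells. Its arguments: {"type":"object","properties":{"rows":{"type":"array"},"squeeze":{"type":"number"}},"required":["rows"]}

```bash
ls; mkdir -p pics
cat > h.py <<'E'
import numpy as np, cv2
from workcell import bot
from scipy.spatial.transform import Rotation as Rn
def pose():
    o=bot.get_obs(); T=np.eye(4); T[:3,3]=o['ee_pos']; 
    r=np.array(o['tcp_rot']); T[:3,:3]=r if r.shape==(3,3) else Rn.from_euler('xyz',r,degrees=True).as_matrix()
    return T
def cam(name):
    T=pose(); m=bot.camera_model(name); im,d=bot.camera(name)
    if name=='wrist': C=T@np.array(m['mount'])
    else:
        C=np.eye(4); C[:3,3]=m['origin']; a=np.array(m['attitude']); C[:3,:3]=a if a.shape==(3,3) else Rn.from_euler('xyz',a,degrees=True).as_matrix()
    v,u=np.mgrid[:384,:512]
    P=np.stack([(u-m['cx'])/m['fx']*d,(v-m['cy'])/m['fy']*d,d],-1)@C[:3,:3].T+C[:3,3]
    P[d==0]=np.nan
    return im,d,P,C,m
def save(n,im,s=1.5,box=None):
    if box: im=im[box[1]:box[3],box[0]:box[2]]
    cv2.imwrite('pics/'+n+'.png',cv2.resize(im,None,fx=s,fy=s,interpolation=cv2.INTER_CUBIC))
E
python3 - <<'E'
from h import *
o=bot.get_obs();print({k:np.round(v,3) for k,v in o.items()},bot.pinch_z)
for n in ['scene','side','wrist']:
    im,d,P,C,m=cam(n); print(n,{k:np.round(v,3) for k,v in m.items()}); save(n+'0',im); np.savez('/tmp/'+n+'0.npz',im=im,P=P,C=C)
E
```

```text
pics
{'time': np.float64(0.0), 'q': array([ 1.0000e-03,  5.0120e+00,  1.0030e+01,  9.5099e+01, -0.0000e+00,
        9.0000e+01]), 'qd': array([ 0.038, -0.017,  0.114, -0.025, -0.053, -0.039]), 'joint_efforts': array([ 1.0000e-03, -5.2039e+01,  4.6480e+01,  1.6000e-02,  0.0000e+00,
       -0.0000e+00]), 'ee_pos': array([0.55 , 0.   , 0.202]), 'tcp_rot': array([-179.767,   89.92 , -179.767]), 'wrist_force': array([-1.059,  0.022,  0.214]), 'torque': array([-0.069,  0.034, -0.026]), 'opening': np.float64(0.085)} 0.0187
scene {'fx': np.float64(457.194), 'fy': np.float64(457.194), 'cx': np.float64(257.871), 'cy': np.float64(183.817), 'origin': array([ 0.688, -1.201,  1.381]), 'attitude': array([-139.446,   -0.547,   12.207])}
side {'fx': np.float64(364.634), 'fy': np.float64(364.634), 'cx': np.float64(262.236), 'cy': np.float64(196.507), 'origin': array([0.417, 0.783, 1.098]), 'attitude': array([-137.558,   -0.975, -175.75 ])}
wrist {'fx': np.float64(276.338), 'fy': np.float64(276.338), 'cx': np.float64(251.739), 'cy': np.float64(188.749), 'mount': array([[ 0.   , -0.326,  0.946, -0.171],
       [ 0.   , -0.946, -0.326,  0.085],
       [ 1.   ,  0.   , -0.   ,  0.001],
       [ 0.   ,  0.   ,  0.   ,  1.   ]])}
```

View pics/scene0.png

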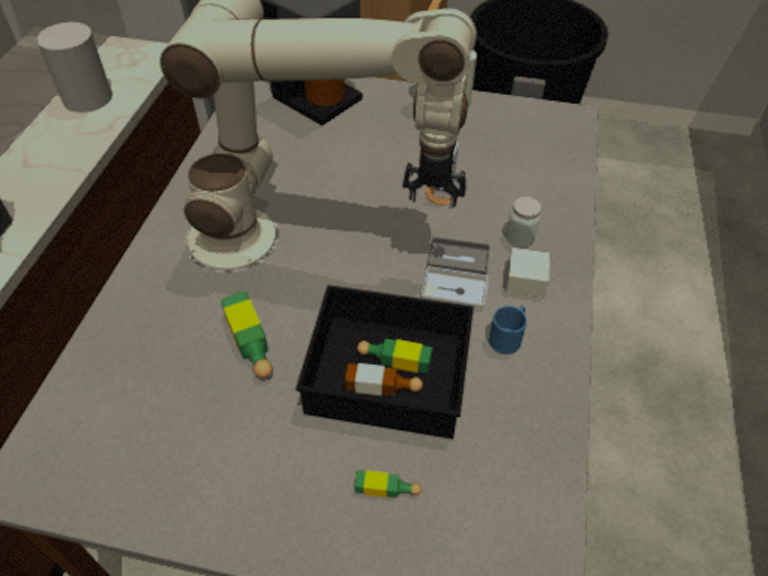

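View pics/side0.png

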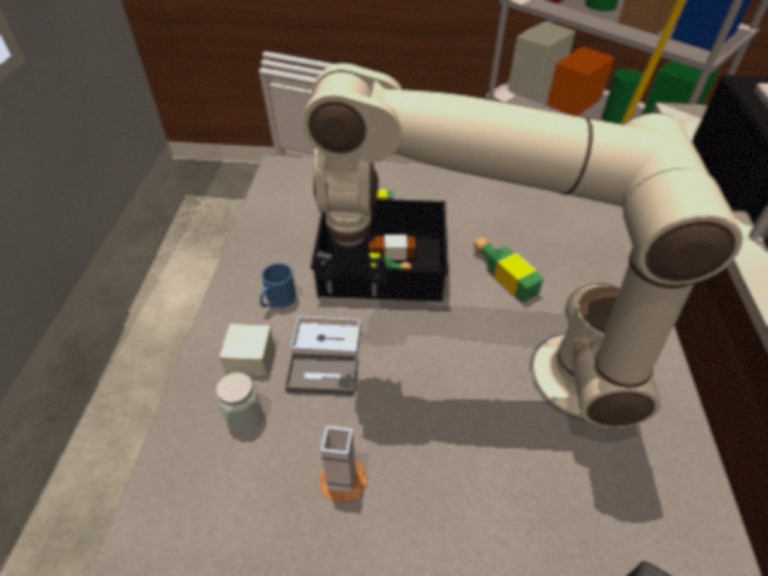

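View pics/wrist0.png

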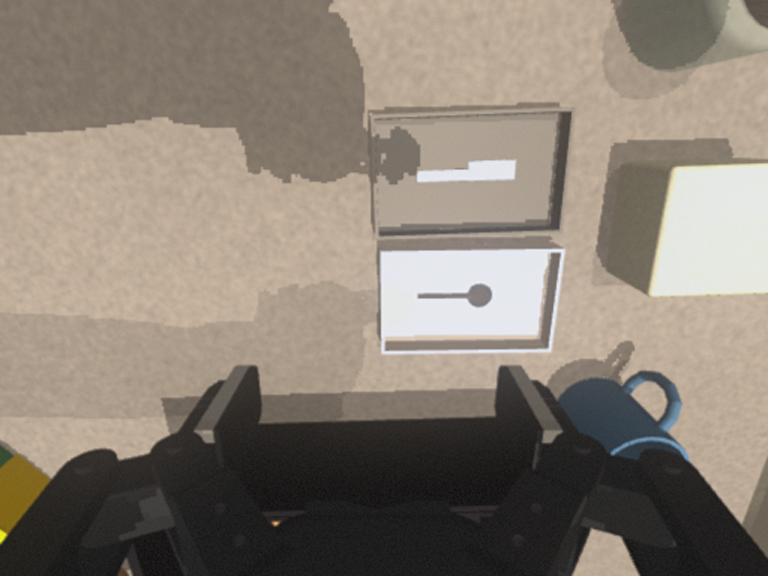

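Run:
```python
from h import *
print(pose().round(3))
W={n:np.load(f'/tmp/{n}0.npz') for n in ['scene','side','wrist']}
def at(n,u,v): # 1.5x pixel
    print(n,u,v,W[n]['P'][int(v/1.5),int(u/1.5)].round(3))
for u,v in [(322,428),(353,430),(331,458),(350,455),(342,441),(342,498),(328,480),(366,478),(372,250),(400,245),(376,258),(403,266),(320,345),(320,376)]: at('side',u,v)
for u,v in [(364,348),(410,357),(372,380),(416,384),(400,489),(262,368),(388,300),(387,425),(320,330),(470,330),(505,345),(522,215),(528,265),(455,285),(455,260),(420,150)]: at('scene',u,v)
for u,v in [(480,295),(480,170),(376,112),(570,112),(384,350),(551,350),(378,235),(565,235)]: at('wrist',u,v)
P=W['side']['P']; 
# holder rim: points z>.155 in region
r=P[260:340,200:260].reshape(-1,3); s=r[(r[:,2]>.15)&(r[:,2]<.2)]; print(len(s),s.min(0),s.max(0))
if len(s): print(cv2.minAreaRect((s[:,:2]*1000).astype(np.float32)))
m=r[(r[:,2]<.02)]
im=W['side']['im'][260:340,200:260].reshape(-1,3).astype(int)
o=(im[:,2]>im[:,0]+60)&(r[:,2]<.02); q=r[o]; print('mat',len(q),q.min(0),q.max(0))
save('sh',W['side']['im'],6,(200,270,260,340))
save('bin',W['scene']['im'],5,(190,185,325,300))
```

```text
[[-0.001 -0.     1.     0.55 ]
 [-0.     1.     0.     0.   ]
 [-1.    -0.    -0.001  0.202]
 [ 0.     0.     0.     1.   ]]
side 322 428 [0.604 0.193 0.001]
side 353 430 [0.533 0.191 0.001]
side 331 458 [0.552 0.331 0.147]
side 350 455 [0.517 0.32  0.143]
side 342 441 [0.537 0.285 0.125]
side 342 498 [0.535 0.347 0.004]
side 328 480 [0.565 0.33  0.045]
side 366 478 [0.492 0.299 0.003]
side 372 250 [ 0.545 -0.361  0.033]
side 400 245 [ 0.469 -0.363  0.056]
side 376 258 [0.499 0.001 0.347]
side 403 266 [ 0.456 -0.299  0.036]
side 320 345 [ 0.644 -0.031  0.004]
side 320 376 [ 0.63   0.055 -0.   ]
scene 364 348 [ 0.451 -0.311  0.044]
scene 410 357 [ 0.564 -0.32   0.057]
scene 372 380 [ 0.494 -0.399  0.059]
scene 416 384 [ 0.59  -0.38   0.043]
scene 400 489 [ 0.602 -0.625  0.032]
scene 262 368 [ 0.236 -0.416  0.047]
scene 388 300 [ 0.485 -0.201  0.101]
scene 387 425 [ 0.546 -0.479  0.016]
scene 320 330 [ 0.347 -0.308  0.081]
scene 470 330 [ 0.689 -0.261  0.121]
scene 505 345 [ 0.775 -0.226  0.039]
scene 522 215 [0.774 0.147 0.115]
scene 528 265 [0.807 0.017 0.07 ]
scene 455 285 [ 0.631 -0.038  0.003]
scene 455 260 [0.618 0.053 0.002]
scene 420 150 [ 0.515 -0.009  0.407]
wrist 480 295 [ 0.648 -0.053  0.002]
wrist 480 170 [0.638 0.062 0.004]
wrist 376 112 [ 0.548  0.109 -0.001]
wrist 570 112 [0.701 0.107 0.021]
wrist 384 350 [ 0.556 -0.102  0.022]
wrist 551 350 [ 0.725 -0.114 -0.001]
wrist 378 235 [0.55  0.008 0.017]
wrist 565 235 [ 0.721  0.004 -0.001]
254 [0.51602792 0.28070288 0.15017659] [0.56790882 0.33506255 0.17783554]
((541.8253784179688, 308.1206359863281), (53.82413101196289, 50.107425689697266), 87.4029541015625)
mat 354 [ 0.48999184  0.26559887 -0.00495295] [0.58964428 0.35474399 0.01439775]
```

View pics/sh.png

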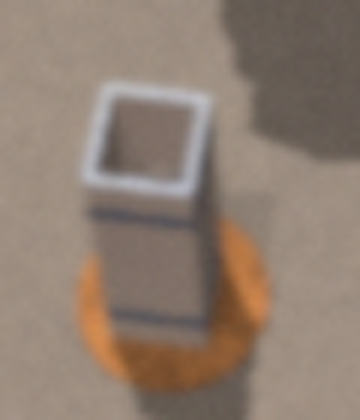

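View pics/bin.png

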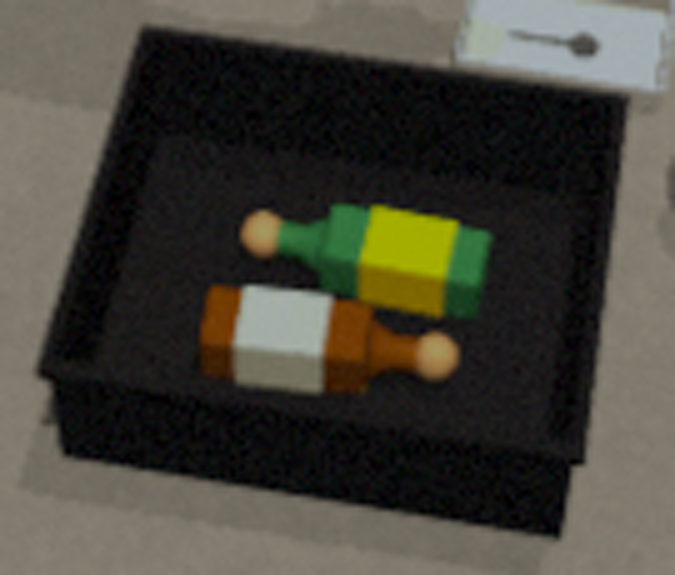

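>>> play_rows --rows '[[[-4,10,-0.3],-20,8.5],[[-4,15,-0.5],-40,8.5],[[-4,30.8,-0.8],-90,8.5],[[-4,30.8,-0.8],-90,8.5],[[-4,30.8,-0.8],-90,8.5],[[-4,30.8,-0.8],-90,8.5],[[-4,30.8,-0.8],-90,8.5],[[-4,30.8,-0.8],-90,8.5],[[-4,30.8,-0.8],-90,8.5],[[-4,30.8,-0.8],-90,8.5],[[-4,30.8,-0.8],-90,8.5],[[-4,30.8,-0.8],-90,8.5]]'

```text
time: 1.15
ee_pos: [0.5418, 0.3084, 0.2422]
tcp_rot: [123.5, 89.9, -150.2]
wrist_force: [0.2, 0.3, 0.1]
opening: 0.0852
```

>>> play_rows --rows '[[[0,0,0],-1.5,8.5],[[0,0,0],-1.5,8.5]]'

```text
time: 1.32
ee_pos: [0.5419, 0.308, 0.2424]
tcp_rot: [119.2, 90.0, -153.3]
wrist_force: [-0.4, 0.7, -0.0]
opening: 0.0849
```

Run:
```python
from h import *
print(pose().round(3),np.round(bot.get_obs()['q'],1),bot.get_obs()['time'])
im,d,P,C,m=cam('wrist'); save('w1',im); np.savez('/tmp/w1.npz',im=im,P=P)
im,d,P,C,m=cam('scene'); save('s1',im)
```

```text
[[-0.001 -0.999  0.043  0.542]
 [-0.     0.043  0.999  0.308]
 [-1.     0.001 -0.     0.242]
 [ 0.     0.     0.     1.   ]] [ 29.6  16.9  28.4 101.5   0.   32.1] 1.3167
```

View pics/w1.png

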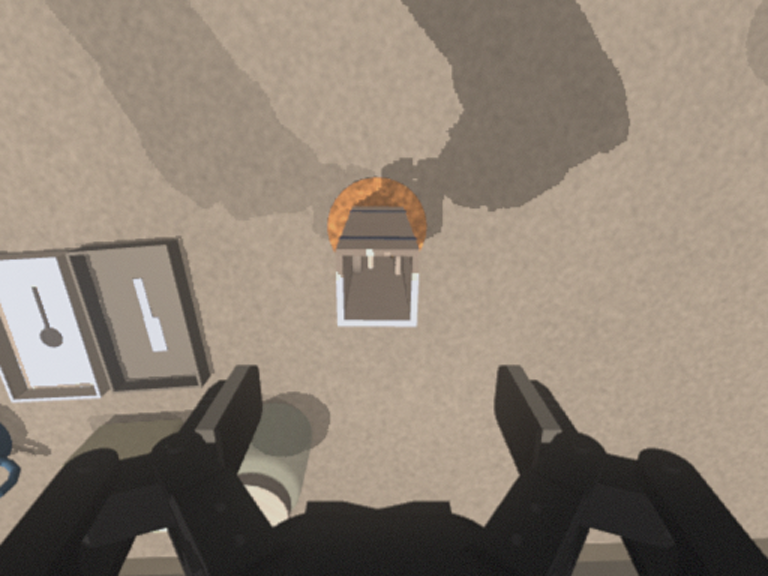

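View pics/s1.png

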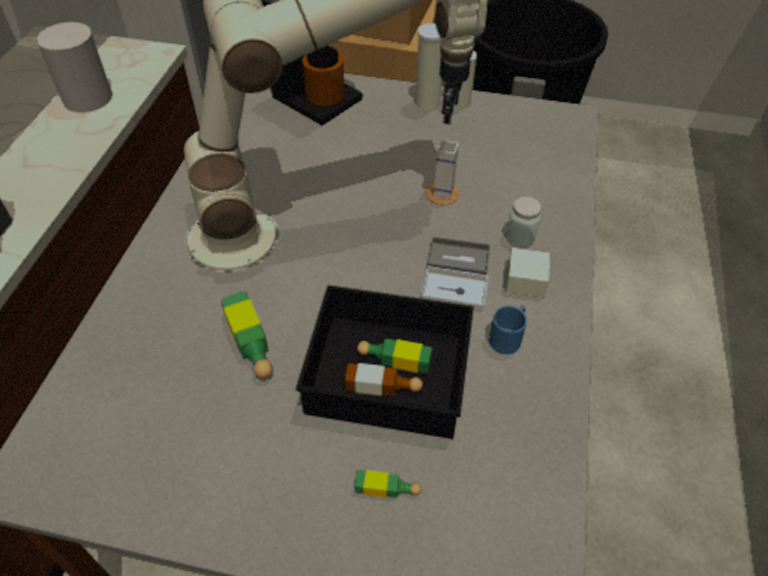

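Run:
```python
from h import *
W=np.load('/tmp/w1.npz'); P=W['P'];T=pose()
Q=(P-T[:3,3])@T[:3,:3]; r=Q.reshape(-1,3); w=P.reshape(-1,3)
ok=(w[:,2]>.16)&(w[:,2]<.185); u=np.arange(384*512); ok&=(u//512<230)&(u%512>200)&(u%512<300)
s=r[ok]; print(len(s),s.min(0).round(4),s.max(0).round(4),cv2.minAreaRect((s[:,1:]*1000).astype(np.float32)),np.median(w[ok][:,2]))
im=W['im'].reshape(-1,3).astype(int); o=(im[:,2]>im[:,0]+60)&(w[:,2]<.02)&(u//512<200); q=w[o]; print(q.min(0),q.max(0),np.median(q[:,2]))
save('wz',W['im'],6,(210,110,300,225))
```

```text
1329 [ 0.0669 -0.0268 -0.0243] [0.0825 0.0232 0.0259] ((-1.7750396728515625, 0.7976398468017578), (50.288028717041016, 50.00920486450195), 89.95211029052734) 0.17302251497087962
[ 0.49153284  0.25859457 -0.00121808] [0.56586371 0.356608   0.01289269] 0.0035125785082307515
```

View pics/wz.png

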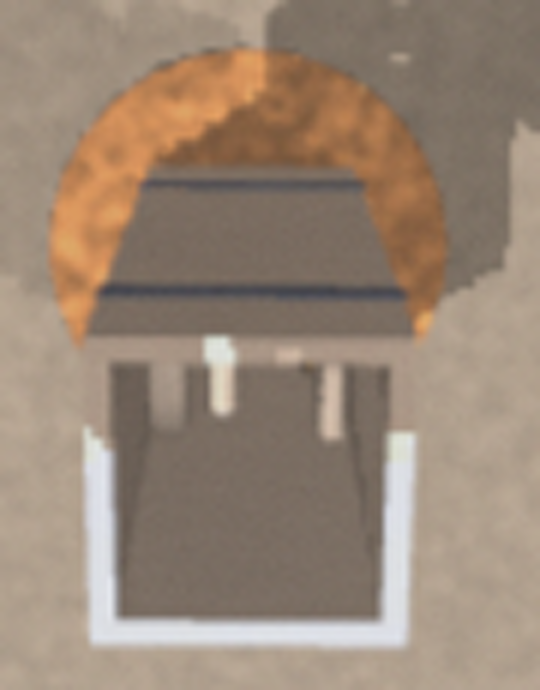

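>>> play_rows --rows '[[[3,-0.2,0.1],0,8.5],[[6,-0.2,0.1],0,8.5],[[9,-0.2,0.1],0,8.5],[[11.2,-0.2,0.1],0,8.5],[[11.2,-0.2,0.1],0,5.5],[[11.2,-0.2,0.1],0,4.5],[[11.2,-0.2,0.1],0,4.5],[[11.2,-0.2,0.1],0,4.5],[[11.2,-0.2,0.1],0,4.5],[[11.2,-0.2,0.1],0,4.5]]' --squeeze 25

```text
time: 2.25
ee_pos: [0.5449, 0.3093, 0.1329]
tcp_rot: [-61.2, 89.8, 26.2]
wrist_force: [1.5, -0.4, 6.9]
opening: 0.049
```

>>> play_rows --rows '[[[-0.1,1.2,0],0,4.5],[[-0.15,2.4,0],0,4.5],[[-0.14,3.9,0],0,4.5],[[0,5.2,0],0,4.5],[[0.3,6.5,0],0,4.5],[[0.7,7.7,0],0,4.5],[[1.2,8.9,0],0,4.5],[[1.9,10.1,0],0,4.5],[[2.6,11.2,0],0,4.5],[[2.6,11.2,0],0,4.5]]'

```text
time: 3.08
ee_pos: [0.4305, 0.3143, 0.1055]
tcp_rot: [10.3, 89.9, 97.8]
wrist_force: [-2.9, 0.2, 5.3]
opening: 0.049
```

Run:
```python
from h import *
im,d,P,C,m=cam('side'); save('d2',im,4,(150,200,330,340))
```

```text
(no output)
```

View pics/d2.png

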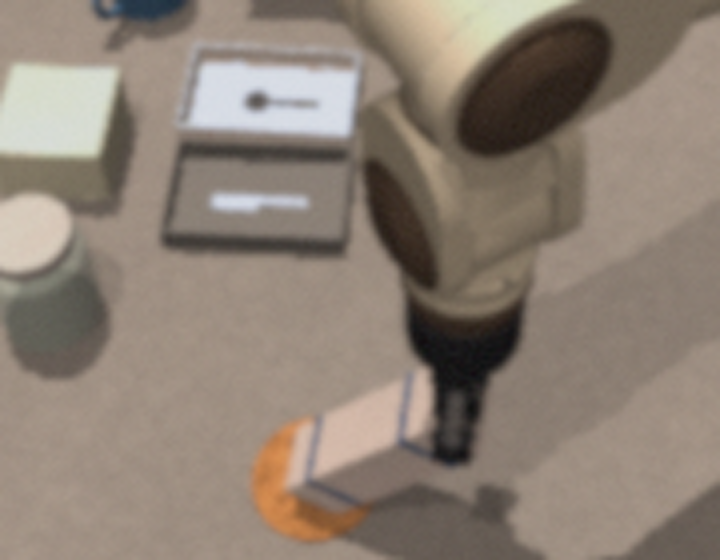

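>>> play_rows --rows '[[[0.9,1.1,0],0,4.5],[[1.8,2.0,0],0,4.5],[[2.7,2.9,0],0,4.5],[[3.8,3.7,0],0,4.5],[[4.9,4.4,0],0,4.5],[[6.0,5.0,0],0,4.5],[[7.2,5.4,0],0,4.5],[[8.5,5.8,0],0,4.5],[[9.5,6.1,0],0,4.5],[[9.6,6.1,0],0,4.5],[[9.6,6.1,0],0,8.5],[[9.6,6.1,0],0,8.5]]'

```text
time: 4.13
ee_pos: [0.3718, 0.3168, 0.0094]
tcp_rot: [-56.4, 90.0, 31.0]
wrist_force: [0.1, -0.8, -0.4]
opening: 0.0718
```

>>> play_rows --rows '[[[0,0,0],0,8.5],[[0,0,0],0,8.5],[[-3,0,0],0,8.5],[[-6,0,0],0,8.5],[[-9,-3,0],0,8.5],[[-12,-7,0],0,8.5],[[-15,-11,0],0,8.5],[[-15,-11,0],0,8.5]]'

```text
time: 4.8
ee_pos: [0.4851, 0.3118, 0.1625]
tcp_rot: [-60.3, 89.7, 27.1]
wrist_force: [0.1, 0.4, 0.8]
opening: 0.0848
```

Run:
```python
from h import *
print(pose().round(3))
im,d,P,C,m=cam('wrist'); save('w3',im); np.savez('/tmp/w3.npz',im=im,P=P)
```

```text
[[ 0.005 -0.999  0.046  0.485]
 [ 0.002  0.046  0.999  0.312]
 [-1.    -0.005  0.003  0.162]
 [ 0.     0.     0.     1.   ]]
```

View pics/w3.png

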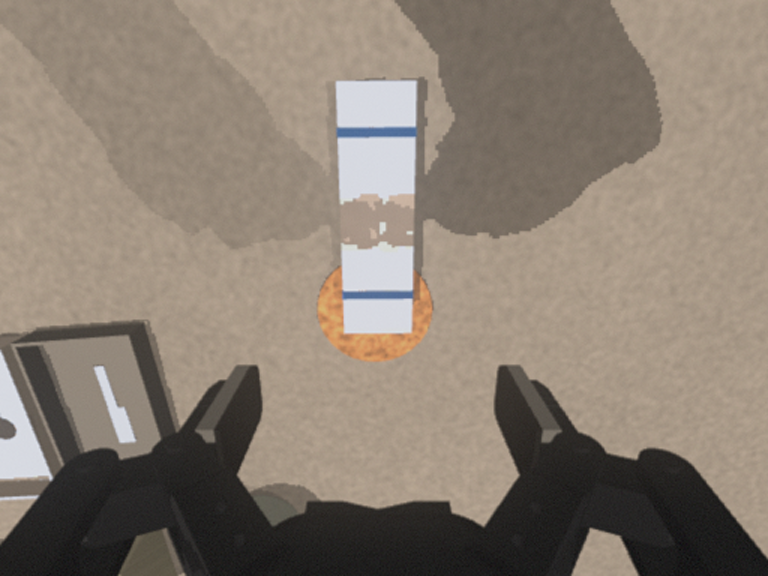

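Run:
```python
from h import *
W=np.load('/tmp/w3.npz'); P=W['P'];T=pose()
Q=(P-T[:3,3])@T[:3,:3]; r=Q.reshape(-1,3); w=P.reshape(-1,3);u=np.arange(384*512)
ok=(w[:,2]>.04)&(w[:,2]<.065)&(u//512<225)&(u%512>200)&(u%512<300)
s=r[ok]; print(len(s),cv2.minAreaRect((s[:,1:]*1000).astype(np.float32)),s[:,1].min(),s[:,1].max(),w[ok][:,:2].min(0),w[ok][:,:2].max(0),np.percentile(w[ok][:,2],[5,50,95]))
```

```text
8295 ((35.03694152832031, 0.4957542419433594), (50.86539840698242, 170.15213012695312), 89.60365295410156) -0.05017914250139182 0.12022524631930112 [0.36648894 0.28614634] [0.53756615 0.34258158] [0.0494785  0.05200868 0.05493113]
```

>>> play_rows --rows '[[[4,-1,0.05],0,8.5],[[8,-2.5,0.05],0,8.5],[[12,-2.5,0.05],0,8.5],[[15.2,-2.5,0.05],0,8.5],[[15.2,-2.5,0.05],0,8.5],[[15.2,-2.5,0.05],0,5],[[15.2,-2.5,0.05],0,4.5],[[15.2,-2.5,0.05],0,4.5],[[15.2,-2.5,0.05],0,4.5],[[15.2,-2.5,0.05],0,4.5]]' --squeeze 30

```text
time: 5.68
ee_pos: [0.5075, 0.3121, 0.0101]
tcp_rot: [-55.7, 89.7, 31.8]
wrist_force: [-1.4, -1.0, 8.0]
opening: 0.0493
```

>>> play_rows --rows '[[[-1.0,0.2,0],0,4.5],[[-2.2,0.7,0],0,4.5],[[-3.4,1.2,0],0,4.5],[[-4.8,1.8,0],0,4.5],[[-5.8,2.5,0],0,4.5],[[-6.8,3.3,0],0,4.5],[[-7.7,4.2,0],0,4.5],[[-8.7,5.1,0],0,4.5],[[-8.7,5.1,0],0,4.5]]'

```text
time: 6.43
ee_pos: [0.4541, 0.314, 0.0964]
tcp_rot: [-44.5, 89.9, 43.0]
wrist_force: [-0.0, 0.1, -2.3]
opening: 0.0489
```

Run:
```python
from h import *
print(pose().round(3))
im,d,P,C,m=cam('scene'); save('s4',im,4,(200,50,370,180))
im,d,P,C,m=cam('side'); save('d4',im,4,(150,200,330,340))
im,d,P,C,m=cam('wrist'); save('w4',im)
```

```text
[[ 0.002 -0.999  0.044  0.454]
 [ 0.002  0.044  0.999  0.314]
 [-1.    -0.002  0.002  0.096]
 [ 0.     0.     0.     1.   ]]
```

View pics/s4.png

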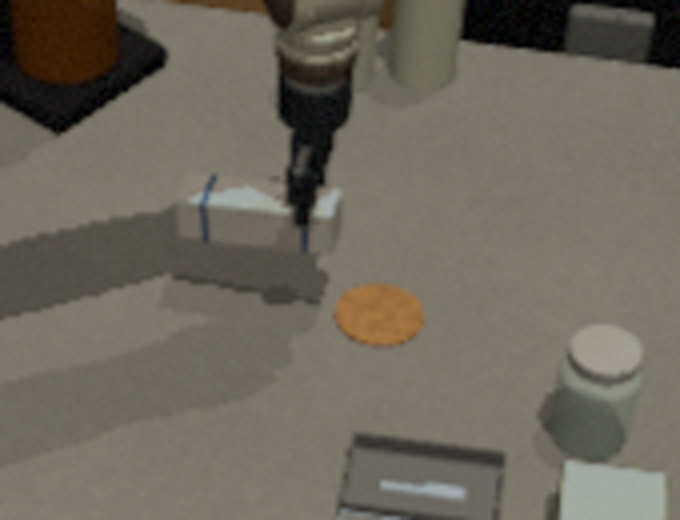

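View pics/d4.png

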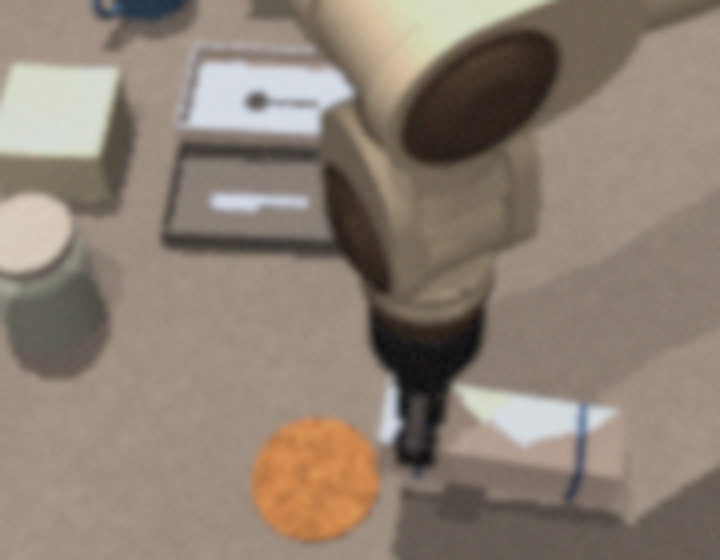

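View pics/w4.png

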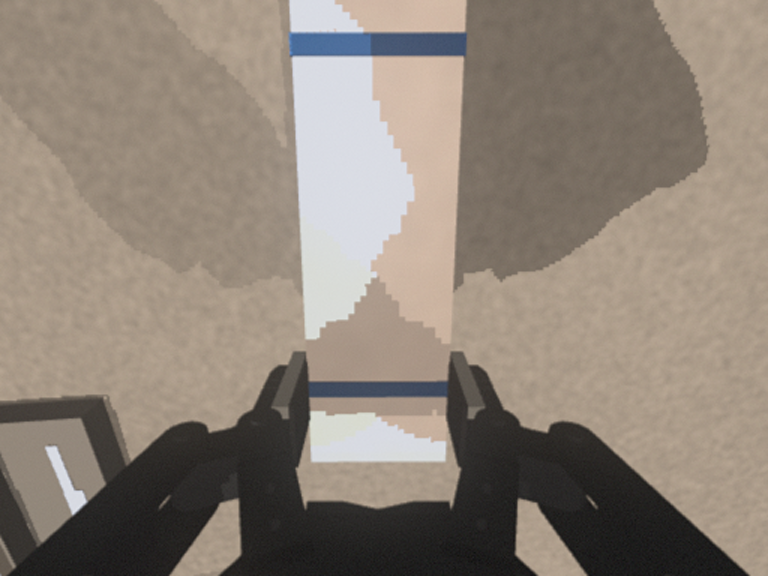

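>>> play_rows --rows '[[[0,0,0],0,4.5],[[0,0,0],0,4.5],[[0,0,0],0,4.5],[[-4,0,0],0,4.5],[[-8,0,0],0,4.5],[[-8,0,0],0,4.5],[[-8,0,0],0,4.5]]' --squeeze 20

```text
time: 7.17
ee_pos: [0.4564, 0.314, 0.176]
tcp_rot: [-53.5, 89.7, 33.9]
wrist_force: [0.1, -0.1, -2.9]
opening: 0.0492
```

Run:
```python
from h import *
im,d,P,C,m=cam('scene'); save('s5',im,4,(200,50,370,180))
```

```text
(no output)
```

View pics/s5.png

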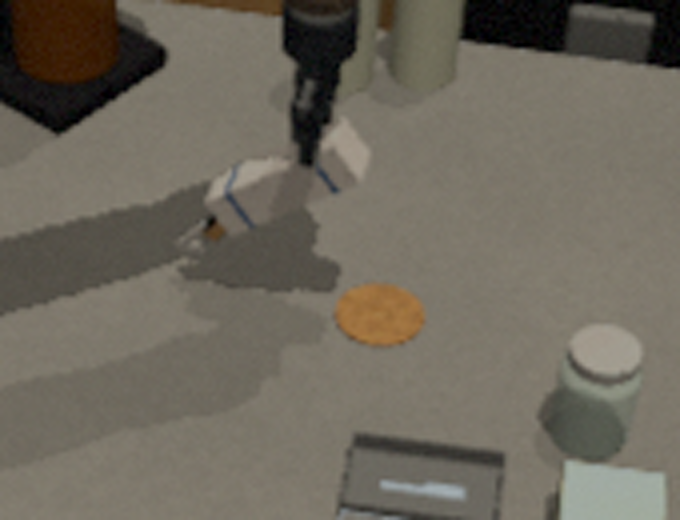

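>>> play_rows --rows '[[[1.5,0,0],0,4.5],[[3,0,0],0,4.5],[[4.5,0,0],0,4.5],[[5.5,0,0],0,4.5],[[5.5,0,0],0,4.5],[[5.5,0,0],0,4.5]]'

```text
time: 7.72
ee_pos: [0.4546, 0.3129, 0.1177]
tcp_rot: [126.0, 89.9, -146.6]
wrist_force: [0.1, 0.2, -1.3]
opening: 0.0491
```

Run:
```python
from h import *
im,d,P,C,m=cam('scene'); save('s6',im,4,(200,50,370,180))
im,d,P,C,m=cam('side'); save('d6',im,4,(180,240,340,370))
```

```text
(no output)
```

View pics/s6.png

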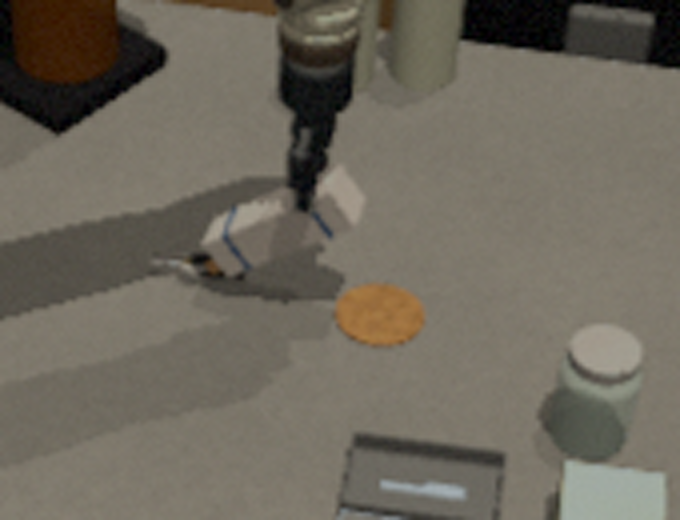

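View pics/d6.png

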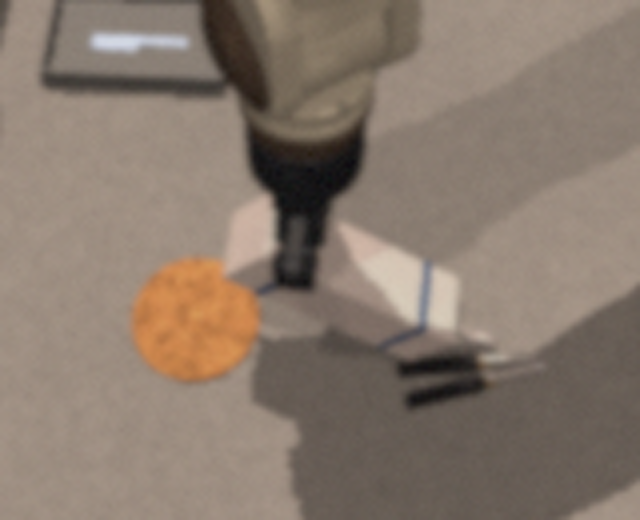

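>>> play_rows --rows '[[[0,-1.5,0],0,4.5],[[0,-3,0],0,4.5],[[0,-4.5,0],0,4.5],[[0,-6,0],0,4.5],[[0,-7.5,0],0,4.5],[[0,-9,0],0,4.5],[[0,-10.5,0],0,4.5],[[0,-10.5,0],0,4.5]]'

```text
time: 8.48
ee_pos: [0.5625, 0.3086, 0.1192]
tcp_rot: [-69.9, 89.9, 17.5]
wrist_force: [0.3, -0.5, -2.0]
opening: 0.0494
```

Run:
```python
from h import *
im,d,P,C,m=cam('side'); save('d7',im,4,(180,240,340,370))
im,d,P,C,m=cam('scene'); save('s7',im,4,(200,50,370,180))
```

```text
(no output)
```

View pics/d7.png

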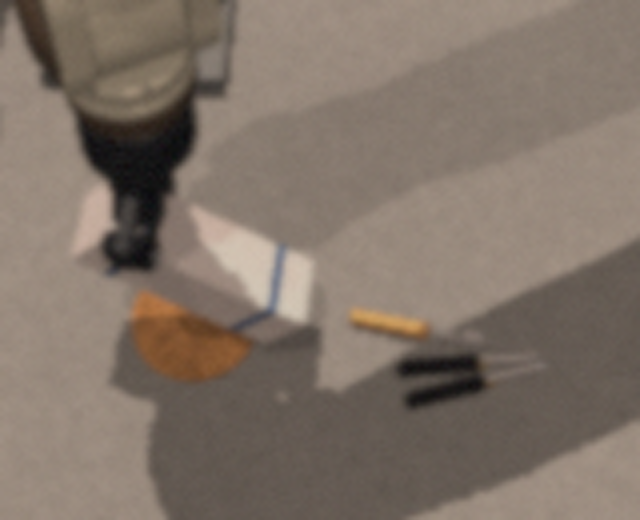

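View pics/s7.png

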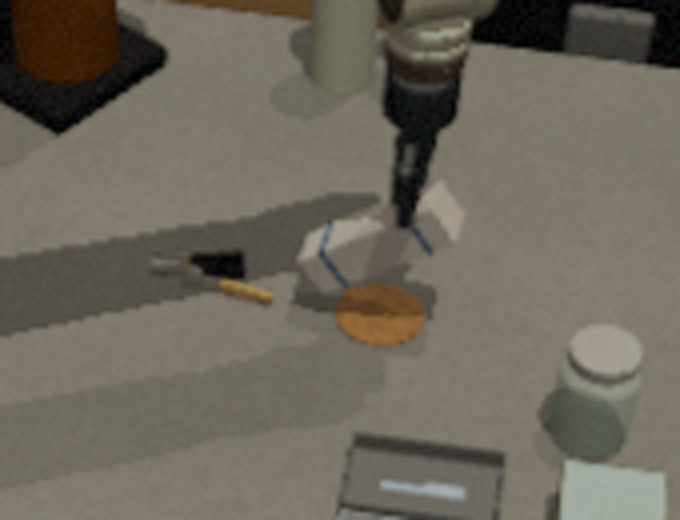

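>>> play_rows --rows '[[[0,0,1.5],0,4.5],[[0,0,3],0,4.5],[[0,0,4.5],0,4.5],[[1.5,0,4.5],0,4.5],[[3,0,4.5],0,4.5],[[4.2,-0.6,4.5],0,4.5],[[5.4,-1.4,4.5],0,4.5],[[6.6,-2.2,4.5],0,4.5],[[7.8,-2.9,4.5],0,4.5],[[9,-3.4,4.5],0,4.5],[[9,-3.4,4.5],0,4.5]]'

```text
time: 9.5
ee_pos: [0.596, 0.351, 0.025]
tcp_rot: [123.7, 89.8, -148.9]
wrist_force: [-0.2, -0.7, -1.4]
opening: 0.0494
```

Run:
```python
from h import *
print(pose().round(3))
im,d,P,C,m=cam('side'); save('d8',im,4,(170,230,340,370))
im,d,P,C,m=cam('scene'); save('s8',im,4,(200,50,370,180))
```

```text
[[-0.003 -0.999  0.046  0.596]
 [-0.002  0.046  0.999  0.351]
 [-1.     0.003 -0.002  0.025]
 [ 0.     0.     0.     1.   ]]
```

View pics/d8.png

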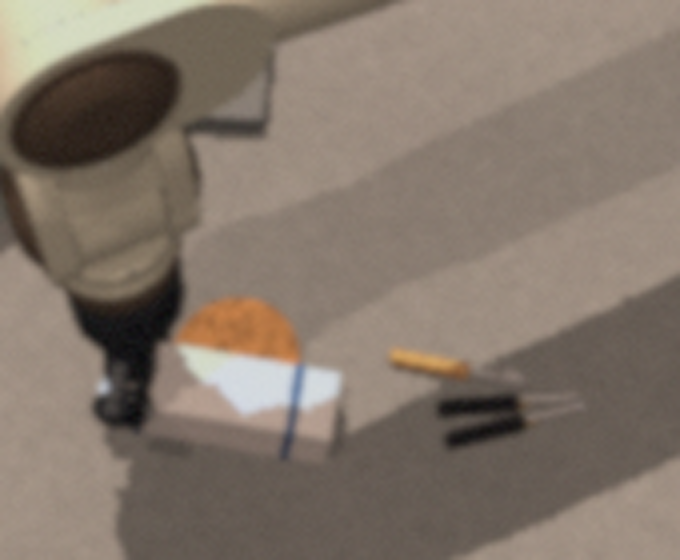

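View pics/s8.png

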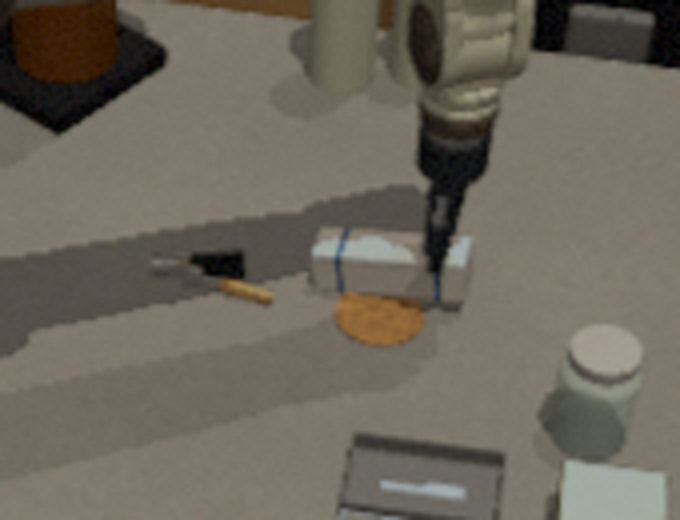

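>>> play_rows --rows '[[[0.7,-0.1,0],0,4.5],[[1.4,-0.1,0],0,4.5],[[1.4,-0.1,0],0,8.5],[[1.4,-0.1,0],0,8.5],[[1.4,-0.1,0],0,8.5],[[1.4,-0.1,0],0,8.5],[[-2,0,0],0,8.5],[[-6,0,0],0,8.5],[[-10,3,0],0,8.5],[[-12,7,-2],0,8.5],[[-14,11,-4],0,8.5],[[-15,11,-4],0,8.5]]'

```text
time: 10.6
ee_pos: [0.4815, 0.316, 0.1805]
tcp_rot: [-29.4, 90.0, 58.1]
wrist_force: [-1.2, -0.4, 0.8]
opening: 0.085
```

Run:
```python
from h import *
print(pose().round(3), bot.get_obs()['time'])
im,d,P,C,m=cam('wrist'); save('w9',im); np.savez('/tmp/w9.npz',im=im,P=P)
```

```text
[[ 0.    -0.999  0.044  0.482]
 [ 0.     0.044  0.999  0.316]
 [-1.    -0.     0.     0.181]
 [ 0.     0.     0.     1.   ]] 10.6
```

View pics/w9.png

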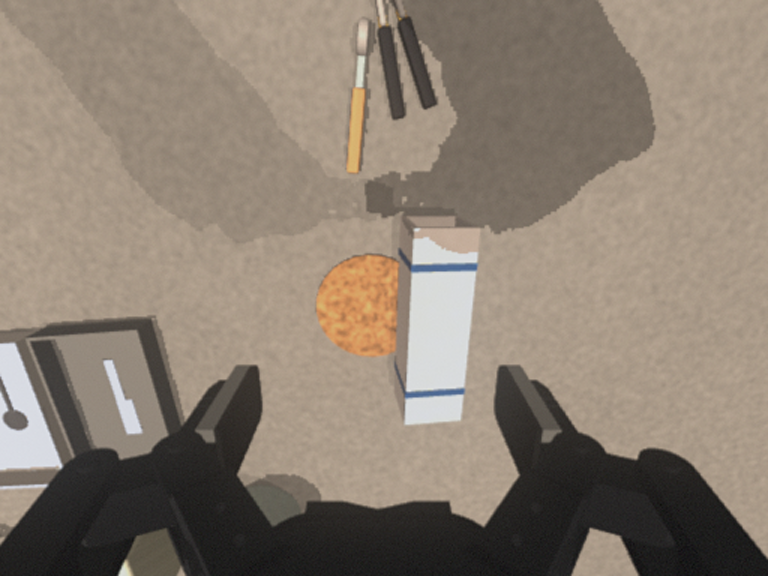

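>>> play_rows --rows '[[[0,4,0],0,8.5],[[0,8,0],0,8.5],[[0,12,0],0,8.5],[[0,16,0],0,8.5],[[0,16,0],0,8.5]]'

```text
time: 11.07
ee_pos: [0.3197, 0.3241, 0.1802]
tcp_rot: [10.8, 89.9, 98.4]
wrist_force: [0.0, -0.2, 0.6]
opening: 0.0848
```

Run:
```python
from h import *
print(pose().round(3), bot.get_obs()['time'])
im,d,P,C,m=cam('wrist'); save('w10',im); np.savez('/tmp/w10.npz',im=im,P=P)
```

```text
[[-0.    -0.999  0.042  0.32 ]
 [ 0.001  0.042  0.999  0.324]
 [-1.     0.     0.001  0.18 ]
 [ 0.     0.     0.     1.   ]] 11.0667
```

View pics/w10.png

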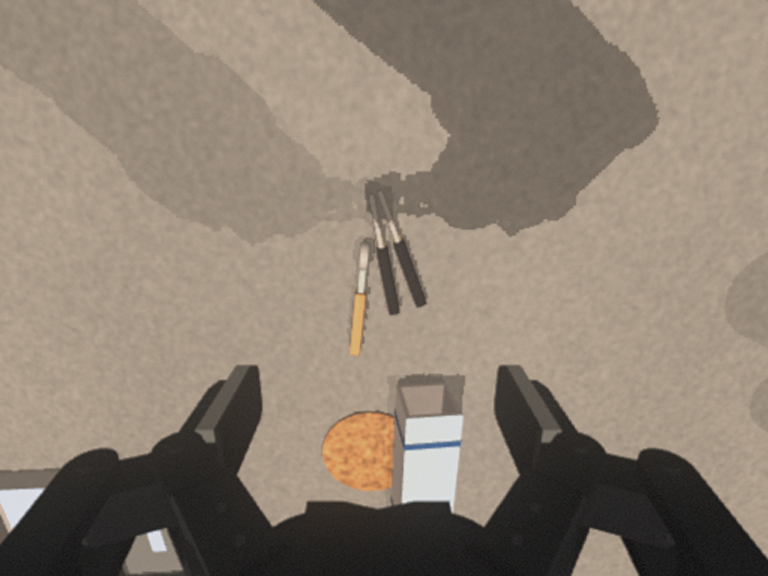

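Run:
```python
from h import *
W=np.load('/tmp/w10.npz'); P=W['P'];im=W['im'];T=pose()
save('wz10',im,8,(220,110,300,245))
Q=(P-T[:3,3])@T[:3,:3]
for n,(u,v) in dict(sp_h0=(356,352),sp_h1=(361,296),sp_tip=(365,241),bw=(364,252),A0=(394,312),A1=(382,249),At=(374,196),B0=(422,303),B1=(400,242),Bt=(381,195)).items():
    u,v=int(u/1.5),int(v/1.5); p=P[v-1:v+2,u-1:u+2].reshape(-1,3); i=p[:,2].argmax(); print(n,p[i].round(4),Q[v-1:v+2,u-1:u+2].reshape(-1,3)[i].round(4))
```

```text
sp_h0 [nan nan nan] [nan nan nan]
sp_h1 [0.3627 0.3077 0.0185] [ 0.1616 -0.0409 -0.0154]
sp_tip [0.3154 0.314  0.0133] [ 0.1667  0.0066 -0.0112]
bw [0.3217 0.3127 0.0238] [ 0.1563  0.0003 -0.0121]
A0 [0.3797 0.3357 0.0142] [ 0.166  -0.0567  0.0132]
A1 [0.3231 0.3286 0.016 ] [ 0.1641 -0.0005  0.0038]
At [0.2784 0.3232 0.0164] [ 0.1636  0.0439 -0.0035]
B0 [0.372  0.3634 0.0149] [ 0.1653 -0.0479  0.0406]
B1 [0.3145 0.3426 0.0169] [0.1632 0.0087 0.0173]
Bt [nan nan nan] [nan nan nan]
```

View pics/wz10.png

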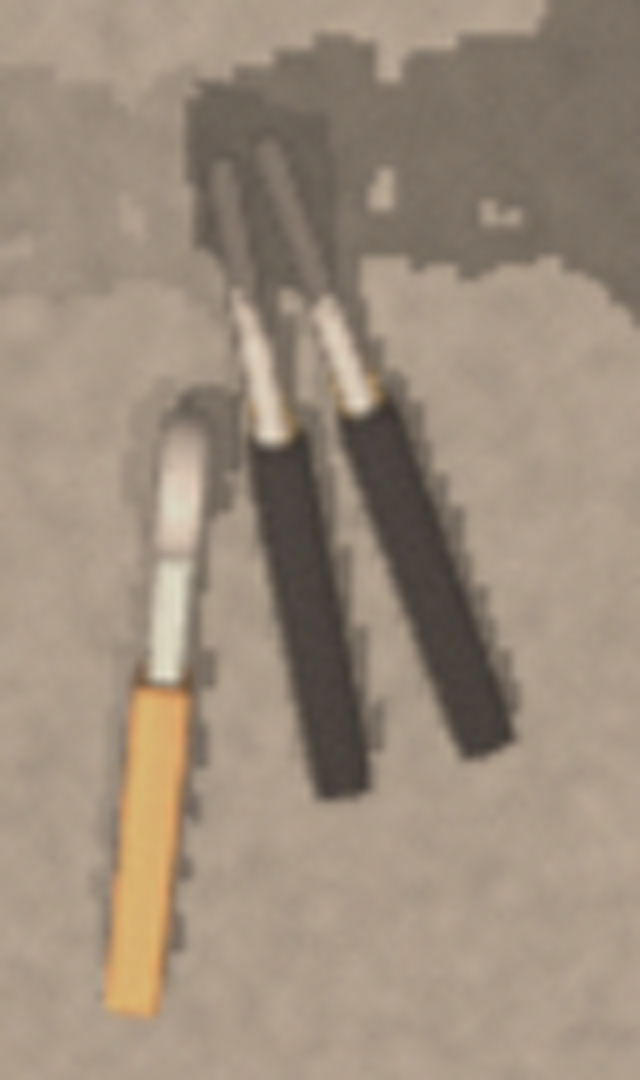

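>>> play_rows --rows '[[[0,-3.9,-1],2.5,3],[[0,-7.8,-1.9],5,3],[[4,-7.8,-1.9],5,3],[[8,-7.8,-1.9],5,3],[[12,-7.8,-1.9],5,3],[[15.5,-7.8,-1.9],5,3],[[17.5,-7.8,-1.9],5,3],[[17.5,-7.8,-1.9],5,3],[[17.5,-7.8,-1.9],5,0.5],[[17.5,-7.8,-1.9],5,0.5],[[17.5,-7.8,-1.9],5,0.5]]' --squeeze 40

```text
time: 12.03
ee_pos: [0.403, 0.3026, 0.0061]
tcp_rot: [-46.1, 89.8, 36.3]
wrist_force: [-0.2, -0.3, 0.4]
opening: 0.005
```

>>> play_rows --rows '[[[0,0,0],0,0.5],[[-3,0,0],0,0.5],[[-6,0,0],0,0.5],[[-6,0,0],0,0.5]]'

```text
time: 12.37
ee_pos: [0.4041, 0.3037, 0.0706]
tcp_rot: [-45.8, 89.5, 36.7]
wrist_force: [0.8, 1.2, 0.3]
opening: 0.005
```

Run:
```python
from h import *
print(pose().round(3), bot.get_obs()['time'])
im,d,P,C,m=cam('wrist'); save('w11',im); np.savez('/tmp/w11.npz',im=im,P=P)
im,d,P,C,m=cam('scene'); save('s11',im,4,(200,50,370,180))
```

```text
[[ 0.007 -0.991  0.131  0.404]
 [ 0.005  0.131  0.991  0.304]
 [-1.    -0.006  0.006  0.071]
 [ 0.     0.     0.     1.   ]] 12.3667
```

View pics/w11.png

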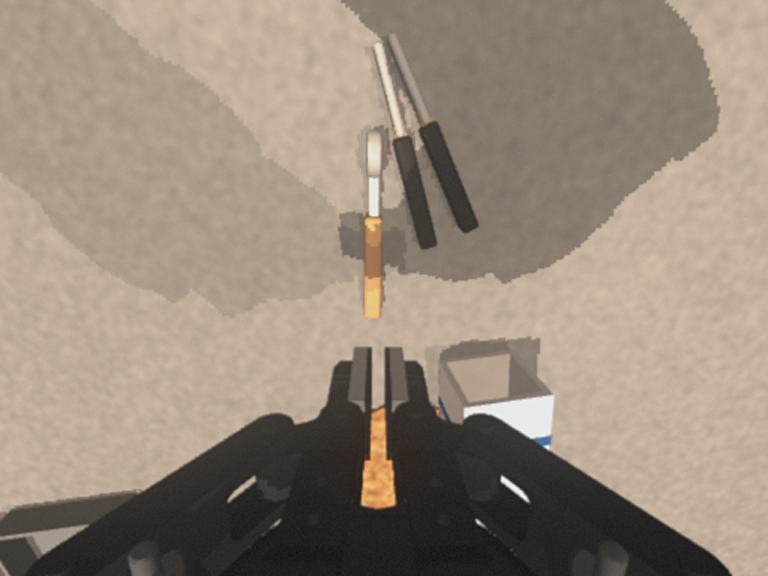

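View pics/s11.png

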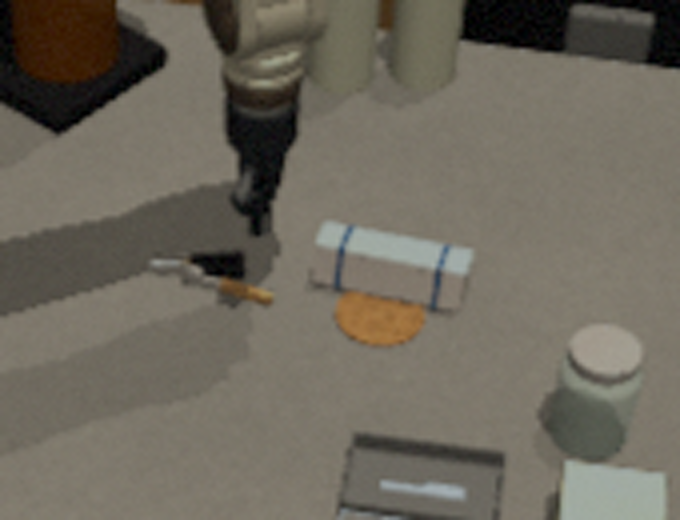

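```bash
cat >> h.py <<'E'
def ray(u,v,z,C,m):  # world point of pixel (orig px) at height z
    d=C[:3,:3]@np.array([(u-m['cx'])/m['fx'],(v-m['cy'])/m['fy'],1]); return C[:3,3]+d*(z-C[2,3])/d[2]
E
python3 - <<'E'
from h import *
T=pose();m=bot.camera_model('wrist');C=T@np.array(m['mount'])
W=np.load('/tmp/w11.npz'); P=W['P']
for u,v in [(373,316),(373,218),(374,132),(373,280),(374,150),(427,246),(402,138),(379,45),(470,230),(430,125),(392,38)]:
    p=ray(u/1.5,v/1.5,.013,C,m); print(u,v,p.round(4),((p-T[:3,3])@T[:3,:3]).round(4), P[int(v/1.5),int(u/1.5)].round(4))
E
```

```text
373 316 [0.4166 0.2998 0.013 ] [ 0.0531 -0.0139 -0.0011] [0.4189 0.3003 0.0141]
373 218 [0.3593 0.3076 0.013 ] [ 0.053   0.0439 -0.0009] [0.3608 0.3082 0.0157]
374 132 [0.316 0.314 0.013] [ 0.0528  0.0876 -0.0003] [0.3175 0.3149 0.0179]
373 280 [0.3945 0.3029 0.013 ] [ 0.0531  0.0084 -0.0011] [0.3962 0.3034 0.015 ]
374 150 [0.3246 0.3129 0.013 ] [ 0.0529  0.079  -0.0003] [0.3259 0.3138 0.0252]
427 246 [0.3787 0.3352 0.013 ] [0.0531 0.0283 0.0289] [0.3812 0.3361 0.0136]
402 138 [0.3207 0.3278 0.013 ] [0.0529 0.0848 0.014 ] [0.3223 0.3291 0.0142]
379 45 [0.2778 0.3216 0.013 ] [0.0527 0.1266 0.0022] [0.2794 0.3222 0.0178]
470 230 [0.3729 0.3594 0.013 ] [0.0531 0.0373 0.0521] [0.3752 0.3612 0.0128]
430 125 [0.3164 0.3425 0.013 ] [0.0529 0.091  0.028 ] [0.3176 0.3435 0.0145]
392 38 [0.2757 0.3281 0.013 ] [0.0527 0.1295 0.0083] [0.2768 0.3291 0.0164]
```

Run:
```python
from h import *
T=pose()
W=np.load('/tmp/w11.npz'); P=W['P']; Q=(P-T[:3,3])@T[:3,:3]
for v in range(344,420,6):
    print(v,[tuple((Q[int(v/1.5),int(u/1.5)]*1000).round(0)) for u in (355,362,368,387,394,402)])
save('wz11',W['im'],6,(220,220,285,300))
o=bot.get_obs();print(o['opening'])
```

```text
344 [(np.float64(68.0), np.float64(-43.0), np.float64(-12.0)), (np.float64(67.0), np.float64(-43.0), np.float64(-8.0)), (np.float64(66.0), np.float64(-42.0), np.float64(-4.0)), (np.float64(67.0), np.float64(-43.0), np.float64(9.0)), (np.float64(68.0), np.float64(-44.0), np.float64(13.0)), (np.float64(67.0), np.float64(-43.0), np.float64(19.0))]
350 [(np.float64(-38.0), np.float64(9.0), np.float64(-6.0)), (np.float64(-39.0), np.float64(10.0), np.float64(-3.0)), (np.float64(-38.0), np.float64(9.0), np.float64(-1.0)), (np.float64(-38.0), np.float64(9.0), np.float64(6.0)), (np.float64(-39.0), np.float64(10.0), np.float64(8.0)), (np.float64(66.0), np.float64(-47.0), np.float64(19.0))]
356 [(np.float64(-43.0), np.float64(10.0), np.float64(-6.0)), (np.float64(-42.0), np.float64(9.0), np.float64(-3.0)), (np.float64(-43.0), np.float64(10.0), np.float64(-1.0)), (np.float64(-43.0), np.float64(10.0), np.float64(6.0)), (np.float64(-44.0), np.float64(10.0), np.float64(8.0)), (np.float64(-43.0), np.float64(9.0), np.float64(11.0))]
362 [(np.float64(-47.0), np.float64(9.0), np.float64(-6.0)), (np.flo
[... 2674 characters left out ...]
410 [(np.float64(-76.0), np.float64(11.0), np.float64(-4.0)), (np.float64(-70.0), np.float64(6.0), np.float64(-2.0)), (np.float64(-69.0), np.float64(5.0), np.float64(-1.0)), (np.float64(-70.0), np.float64(6.0), np.float64(5.0)), (np.float64(-70.0), np.float64(6.0), np.float64(7.0)), (np.float64(-76.0), np.float64(11.0), np.float64(9.0))]
416 [(np.float64(-78.0), np.float64(10.0), np.float64(-4.0)), (np.float64(-72.0), np.float64(6.0), np.float64(-2.0)), (np.float64(-70.0), np.float64(5.0), np.float64(-1.0)), (np.float64(-70.0), np.float64(4.0), np.float64(5.0)), (np.float64(-72.0), np.float64(6.0), np.float64(7.0)), (np.float64(-79.0), np.float64(11.0), np.float64(9.0))]
0.005143862808937134
```

View pics/wz11.png

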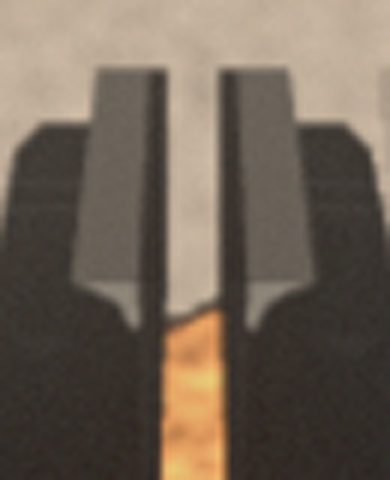

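Run:
```python
from h import *
T=pose(); print(T[:3,3].round(4))
for n in ('scene','side'):
    im,d,P,C,m=cam(n)
    Q=(P-T[:3,3])
    ok=(np.abs(Q[...,0])<.03)&(np.abs(Q[...,1])<.03)&(P[...,2]>.035)&(P[...,2]<.13)
    z=P[ok]; print(n,ok.sum(), z[np.argsort(z[:,2])[:12]].round(3).tolist())
    # project TCP
    p=(T[:3,3]-C[:3,3])@C[:3,:3]; print('tcp px',m['cx']+m['fx']*p[0]/p[2],m['cy']+m['fy']*p[1]/p[2])
    save('t12'+n,im,8,(230,70,310,140) if n=='scene' else (220,250,310,330))
```

```text
[0.4028 0.3027 0.0661]
scene 34 [[0.403, 0.299, 0.094], [0.398, 0.301, 0.097], [0.39, 0.298, 0.098], [0.4, 0.294, 0.098], [0.413, 0.314, 0.1], [0.409, 0.29, 0.103], [0.39, 0.297, 0.104], [0.413, 0.316, 0.105], [0.408, 0.294, 0.105], [0.412, 0.3, 0.106], [0.413, 0.292, 0.107], [0.399, 0.296, 0.107]]
tcp px 263.95851553684696 113.4171820309003
side 3 [[0.39, 0.311, 0.114], [0.393, 0.31, 0.118], [0.411, 0.309, 0.12]]
tcp px 273.16451016712455 312.36396140163214
```

View pics/t12scene.png

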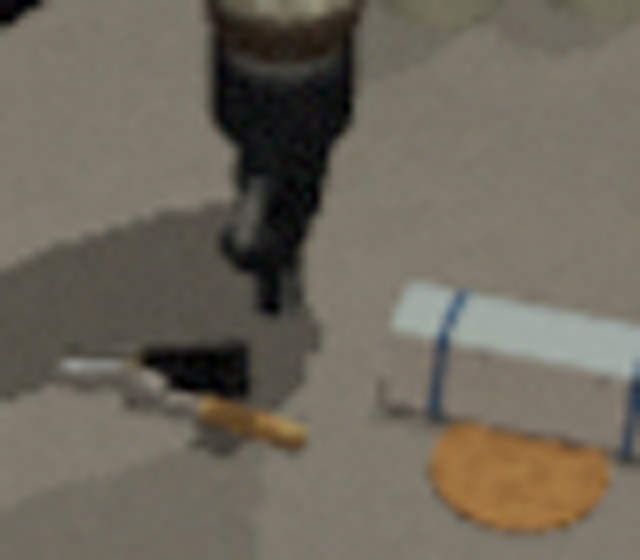

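>>> play_rows --rows '[[[0,0.4,-0.1],0,3],[[2,0.4,-0.1],0,3],[[4,0.4,-0.1],0,3],[[6,0.4,-0.1],0,3],[[7,0.4,-0.1],0,3],[[7.8,0.4,-0.1],0,3],[[8.4,0.4,-0.1],0,3],[[8.4,0.4,-0.1],0,3]]'

```text
time: 13.23
ee_pos: [0.397, 0.301, -0.0211]
tcp_rot: [133.5, 89.9, -144.0]
wrist_force: [-1.0, -0.1, 0.0]
opening: 0.0302
```

Run:
```python
from h import *
print(pose()[:3,3].round(4),bot.get_obs()['opening'])
im,d,P,C,m=cam('wrist'); save('w13',im,4,(180,120,330,270))
im,d,P,C,m=cam('scene'); save('s13',im,8,(230,70,310,140))
```

```text
[ 0.397   0.301  -0.0211] 0.030217907025880866
```

View pics/w13.png

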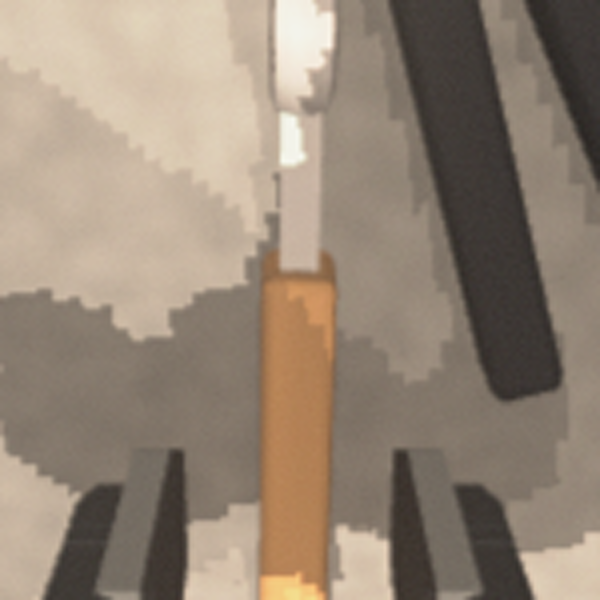

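View pics/s13.png

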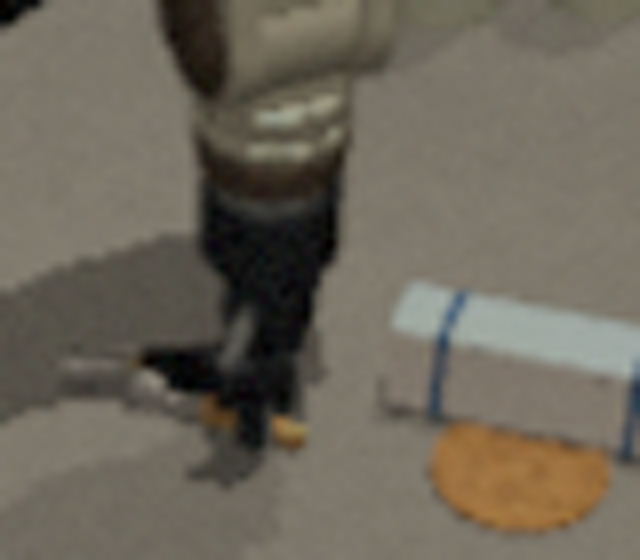

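>>> play_rows --rows '[[[0,0,0.1],0,1.5],[[0,0,0.1],0,0.5],[[0,0,0.1],0,0.5],[[0,0,0.1],0,0.5],[[0,0,0.1],0,0.5]]' --squeeze 40

```text
time: 13.75
ee_pos: [0.3982, 0.3028, -0.0193]
tcp_rot: [-40.2, 89.9, 42.3]
wrist_force: [0.6, 0.7, 6.4]
opening: 0.0084
```

>>> play_rows --rows '[[[-2,0,0],0,0.5],[[-4,0,0],0,0.5],[[-6,0,0],0,0.5],[[-9,0,0],0,0.5],[[-12,0,0],0,0.5],[[-12,0,0],0,0.5]]'

```text
time: 14.25
ee_pos: [0.3995, 0.3036, 0.1056]
tcp_rot: [-45.8, 89.6, 36.7]
wrist_force: [0.7, -0.6, 0.9]
opening: 0.0079
```

Run:
```python
from h import *
print(pose()[:3,3].round(4),bot.get_obs()['opening'])
im,d,P,C,m=cam('wrist'); save('w14',im); np.savez('/tmp/w14.npz',im=im,P=P)
im,d,P,C,m=cam('scene'); save('s14',im,8,(220,60,300,140))
```

```text
[0.3995 0.3036 0.1056] 0.007896530704899877
```

View pics/w14.png

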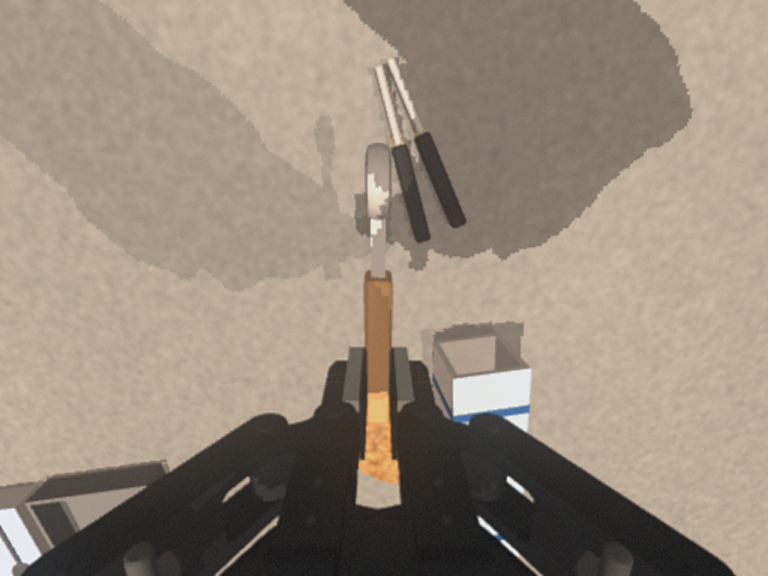

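View pics/s14.png

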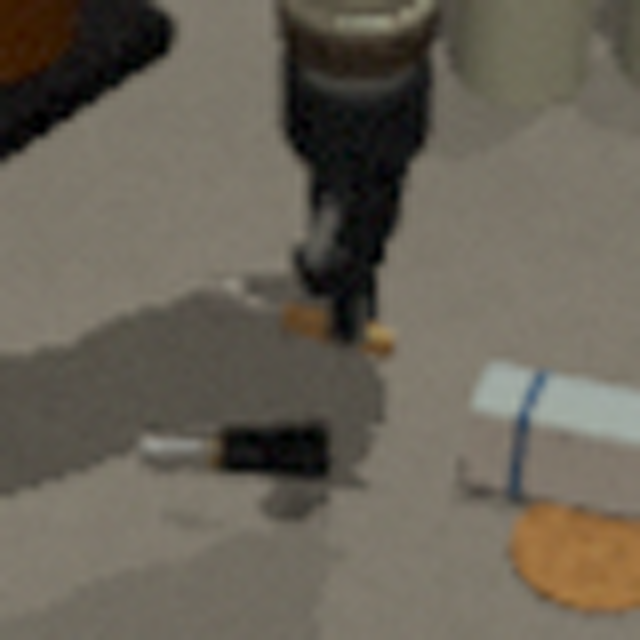

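```bash
cat >> h.py <<'E'
def to(x,y,z,yaw=None):
    """shift in cm in tool axes to world x,y,z; yaw: desired world angle (deg) of tool y axis"""
    T=pose(); d=(np.array([x,y,z])-T[:3,3])@T[:3,:3]*100
    a=np.degrees(np.arctan2(T[1,1],T[0,1])); t=0 if yaw is None else -((yaw-a+180)%360-180)
    o=bot.get_obs()
    print('shift',d.round(2),'turn',round(t,1),'| now',T[:3,3].round(4),'yaw',round(a,1),'q6',round(o['q'][5],1),'t',round(o['time'],1),'open',round(o['opening'],4))
E
python3 -c "
from h import *
to(.673,-.053,.1056,180)"
```

```text
shift [ -0.49 -31.92 -31.64] turn -7.6 | now [0.3981 0.3027 0.1007] yaw 172.4 q6 44.8 t 14.3 open 0.0084
```

>>> play_rows --rows '[[[0,-2.5,-2.5],-1,0.5],[[0,-5.5,-5.5],-2,0.5],[[0,-8.5,-8.5],-3,0.5],[[0,-11.5,-11.5],-4,0.5],[[0,-14.5,-14.5],-5,0.5],[[0,-17.5,-17.5],-6,0.5],[[0,-20.5,-20.5],-7,0.5],[[0,-23.5,-23.5],-7.6,0.5],[[0,-26.5,-26.5],-7.6,0.5],[[0,-29.5,-29.3],-7.6,0.5],[[0,-31.9,-31.6],-7.6,0.5],[[0,-31.9,-31.6],-7.6,0.5]]'

```text
time: 15.35
ee_pos: [0.674, -0.0584, 0.0953]
tcp_rot: [105.4, 89.8, -164.9]
wrist_force: [1.9, 0.4, -1.8]
opening: 0.0085
```

Run:
```python
from h import *
im,d,P,C,m=cam('wrist'); save('w15',im); np.savez('/tmp/w15.npz',im=im,P=P)
to(.673,-.053,-.015,180)
T=pose()
for u,v in [(265,0)]: pass
im,d,P,C,m=cam('scene'); save('s15',im,5,(240,100,370,220))
```

```text
shift [11.07 -0.1   0.3 ] turn -0.2 | now [ 0.6726 -0.056   0.0957] yaw 179.8 q6 -4.6 t 15.4 open 0.0082
```

View pics/w15.png

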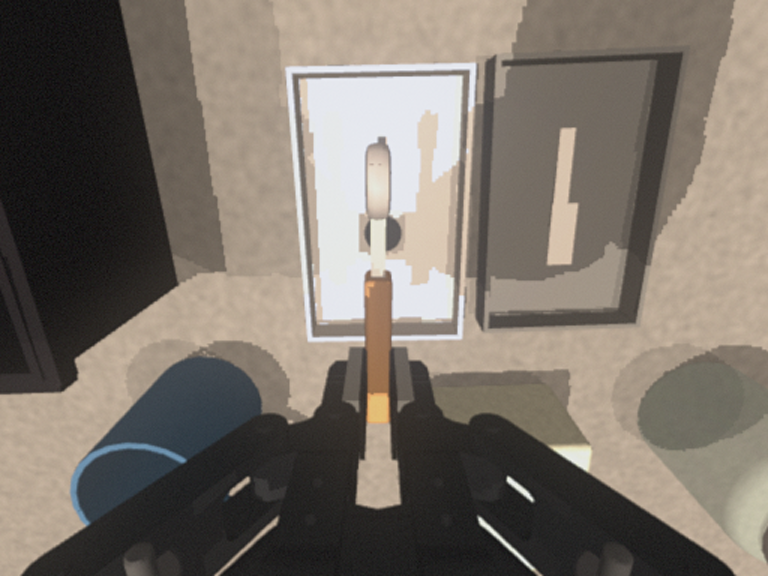

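View pics/s15.png

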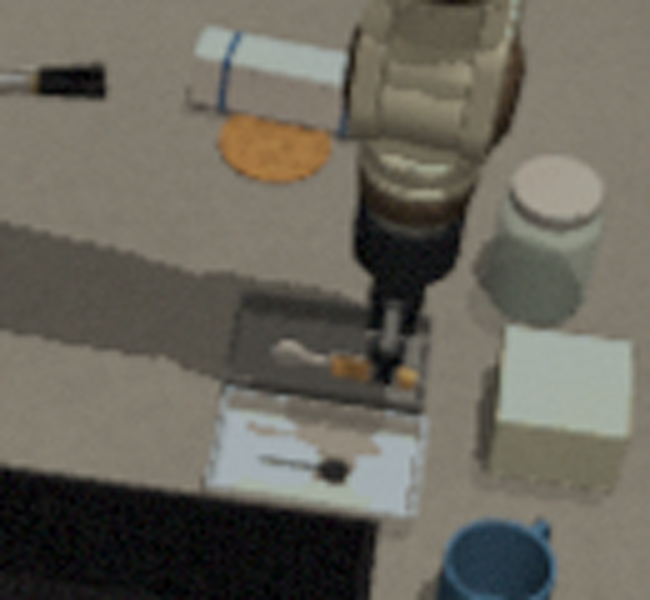

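Run:
```python
from h import *
T=pose();m=bot.camera_model('wrist');C=T@np.array(m['mount'])
for n,(u,v),z in [('s',(288,68),.024),('s',(476,65),.024),('s',(462,340),.024),('s',(308,340),.024),('p',(492,57),.024),('p',(683,50),.024),('p',(640,323),.024),('p',(487,330),.024)]:
    print(n,ray(u/1.5,v/1.5,z,C,m).round(4))
```

```text
s [ 0.5518 -0.0999  0.024 ]
s [ 0.5505 -0.0007  0.024 ]
s [0.7111 0.0022 0.024 ]
s [ 0.7109 -0.0981  0.024 ]
p [0.5468 0.0074 0.024 ]
p [0.5436 0.1068 0.024 ]
p [0.6992 0.1159 0.024 ]
p [0.704  0.0179 0.024 ]
```

>>> play_rows --rows '[[[2.5,0.4,0.4],0,0.5],[[5,0.6,0.7],0,0.5],[[7,0.6,0.7],0,0.5],[[8.5,0.6,0.7],0,0.5],[[9.5,0.6,0.7],0,0.5],[[10.3,0.6,0.7],0,0.5],[[10.9,0.6,0.7],0,0.5],[[10.9,0.6,0.7],0,0.5],[[10.9,0.6,0.7],0,0.5]]'

```text
time: 16.2
ee_pos: [0.6664, -0.0458, -0.0087]
tcp_rot: [-91.3, 90.0, -1.3]
wrist_force: [0.8, -0.7, -0.4]
opening: 0.0082
```

Run:
```python
from h import *
to(.666,-.049,-.015,180); print(bot.get_obs()['wrist_force'])
im,d,P,C,m=cam('scene'); save('s16',im,8,(260,140,340,210))
```

```text
shift [ 0.63  0.04 -0.32] turn 0.1 | now [ 0.6664 -0.0458 -0.0087] yaw -179.9 q6 -4.0 t 16.2 open 0.0082
[ 0.76774159 -0.65675812 -0.38031817]
```

View pics/s16.png

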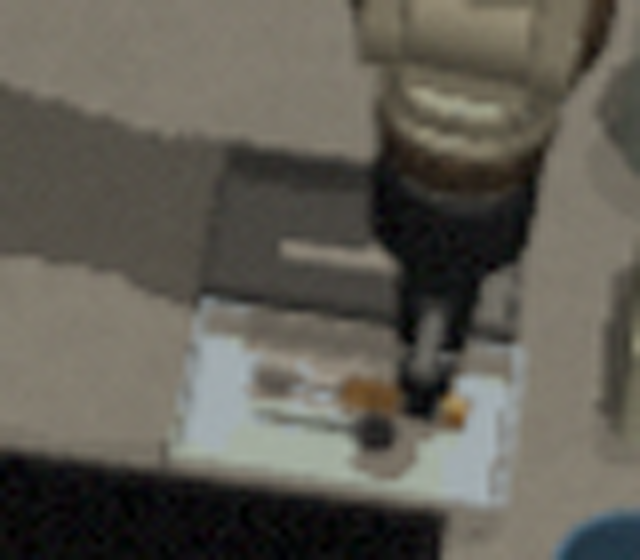

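>>> play_rows --rows '[[[0.4,0,0],0,0.5],[[0.7,0,0],0,0.5],[[0.7,0,0],0,0.5],[[0.7,0,0],0,0.5],[[0.7,0,0],0,3],[[0.7,0,0],0,3],[[0.7,0,0],0,3],[[0.5,0,-0.6],0,3],[[0.5,0,-1.2],0,3],[[0.5,0,-1.6],0,3],[[0.5,0,-1.9],0,3],[[0.5,0,-1.9],0,3]]'

```text
time: 17.25
ee_pos: [0.6663, -0.0659, -0.0142]
tcp_rot: [176.5, 90.0, -93.5]
wrist_force: [0.4, 0.4, 0.5]
opening: 0.0303
```

Run:
```python
from h import *
to(.666,-.049,-.015,180); print(bot.get_obs()['wrist_force'])
im,d,P,C,m=cam('wrist'); save('w17',im,4,(180,90,330,270))
```

```text
shift [0.08 0.03 1.69] turn -0.0 | now [ 0.6663 -0.0659 -0.0142] yaw 180.0 q6 -5.6 t 17.2 open 0.0303
[0.37036862 0.43323376 0.45987517]
```

View pics/w17.png

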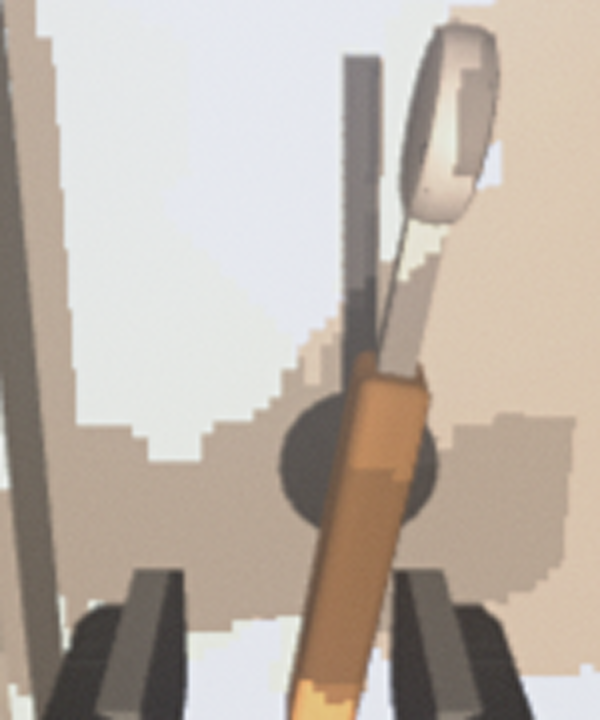

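Run:
```python
from h import *
T=pose();m=bot.camera_model('wrist');C=T@np.array(m['mount'])
for n,(u,v),z in [('bowl',(455,110),.026),('tip',(470,28),.016),('handle0',(325,700),.017),('hand1',(400,385),.017)]:
    print(n,ray(180+u/4,90+v/4,z,C,m).round(4))
```

```text
bowl [ 0.5932 -0.0448  0.026 ]
tip [ 0.5843 -0.042   0.016 ]
handle0 [ 0.6785 -0.0585  0.017 ]
hand1 [ 0.6294 -0.049   0.017 ]
```

>>> play_rows --rows '[[[-2,0,0],0,3],[[-4,2,1.5],0,1],[[-4,5,3],0,0],[[-4,7.3,4.1],0,0],[[-4,7.3,4.1],0,0],[[-2,7.3,4.1],0,0],[[-0.3,7.3,4.1],0,0],[[-0.3,7.3,4.1],0,0],[[-0.3,7.3,3],0,0],[[-0.3,7.3,2],0,0],[[-0.3,7.3,1.2],0,0],[[-0.3,7.3,1.2],0,0]]'

```text
time: 18.3
ee_pos: [0.594, -0.0552, -0.0102]
tcp_rot: [-110.1, 89.9, -20.1]
wrist_force: [0.1, 0.1, 0.4]
opening: 0.0001
```

>>> play_rows --rows '[[[-2,0,0],0,0],[[-5,0,0],0,0],[[-8,-3,3],0,3],[[-8,-5,3],0,3],[[-8,-5,3],0,3]]'

```text
time: 18.72
ee_pos: [0.6479, -0.0219, 0.0716]
tcp_rot: [-87.8, 89.6, 2.3]
wrist_force: [1.4, 0.3, -1.0]
opening: 0.0297
```

Run:
```python
from h import *
to(.666,-.049,-.015,180); print(bot.get_obs()['wrist_force'])
im,d,P,C,m=cam('wrist'); save('w18',im,4,(180,60,330,250))
```

```text
shift [ 8.67 -1.75 -2.72] turn 0.1 | now [ 0.6479 -0.0219  0.0716] yaw -179.9 q6 -2.0 t 18.7 open 0.0297
[ 1.35123723  0.27865181 -0.9660971 ]
```

View pics/w18.png

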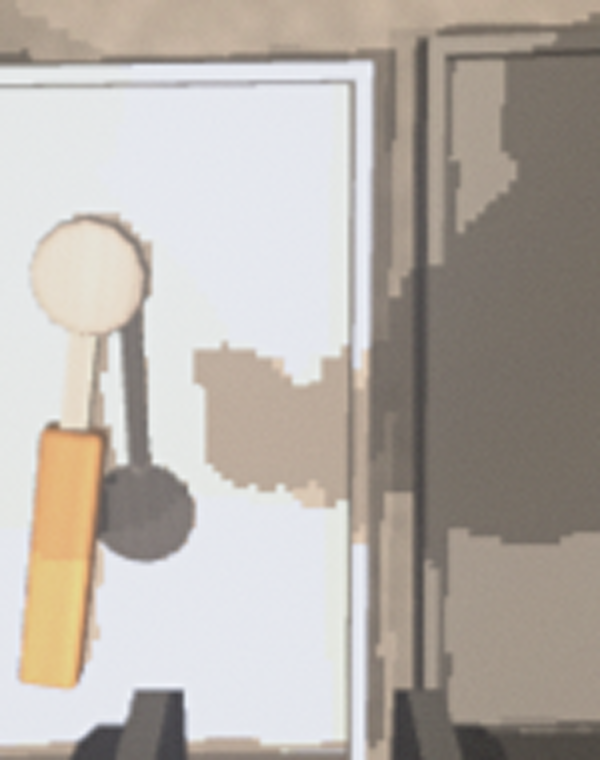

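```bash
python3 -c "
from h import *
to(.359,.3555,.09,198.3)"
```

```text
shift [-2.08 28.59 37.84] turn -18.2 | now [ 0.6455 -0.0225  0.07  ] yaw -179.9 q6 -2.1 t 18.8 open 0.0298
```

>>> play_rows --rows '[[[-2,2.5,3.4],-2,1.8],[[-2,5,6.8],-4,1.8],[[-2,7.5,10.2],-6,1.8],[[-2,10,13.6],-8,1.8],[[-2,12.5,17],-10,1.8],[[-2,15,20.4],-12,1.8],[[-2,17.5,23.8],-14,1.8],[[-2,20,27.2],-16,1.8],[[-2,22.5,30.6],-18.2,1.8],[[-2,25,34],-18.2,1.8],[[-2,28,37],-18.2,1.8],[[-2,28.6,37.8],-18.2,1.8]]'

```text
time: 19.77
ee_pos: [0.3539, 0.3564, 0.0887]
tcp_rot: [52.4, 89.9, 160.8]
wrist_force: [-0.3, -0.6, -0.3]
opening: 0.0178
```

Run:
```python
from h import *
im,d,P,C,m=cam('wrist'); save('w19',im); np.savez('/tmp/w19.npz',im=im,P=P)
to(.359,.3555,-.022,198.3)
```

```text
shift [11.07 -0.5  -0.4 ] turn 0.1 | now [0.3532 0.3576 0.0887] yaw -161.6 q6 26.9 t 19.8 open 0.0179
```

View pics/w19.png

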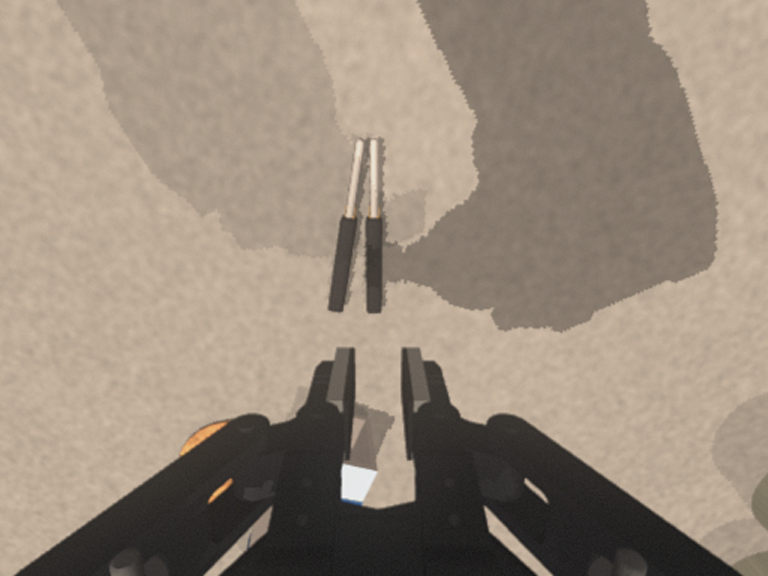

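Run:
```python
from h import *
T=pose();m=bot.camera_model('wrist');C=T@np.array(m['mount'])
for u,v in [(374,311),(374,218),(374,139),(337,308),(348,218),(359,140)]:
    p=ray(u/1.5,v/1.5,.014,C,m); print(u,v,p.round(4),((p-T[:3,3])@T[:3,:3]*100).round(2))
```

```text
374 311 [0.3728 0.3632 0.014 ] [ 7.46 -2.05 -0.11]
374 218 [0.316  0.3444 0.014 ] [ 7.47  3.94 -0.09]
374 139 [0.2739 0.3305 0.014 ] [ 7.47  8.37 -0.08]
337 308 [0.3783 0.34   0.014 ] [ 7.46 -1.84 -2.47]
348 218 [0.3209 0.3297 0.014 ] [ 7.47  3.94 -1.64]
359 140 [0.2771 0.3227 0.014 ] [ 7.47  8.32 -0.92]
```

>>> play_rows --rows '[[[2.5,-0.4,0.1],0,1.8],[[5.5,-0.4,0.1],0,1.8],[[8,-0.4,0.1],0,1.8],[[9.6,-0.4,0.1],0,1.8],[[10.6,-0.4,0.1],0,1.8],[[11.1,-0.4,0.1],0,1.8],[[11.1,-0.4,0.1],0,1.8],[[11.1,-0.4,0.1],0,1.8],[[11.1,-0.4,0],0,0.5],[[11.1,-0.4,-0.1],0,0.5],[[11.1,-0.4,-0.1],0,0.5],[[11.1,-0.4,-0.1],0,0.5]]'

```text
time: 20.82
ee_pos: [0.3618, 0.3555, -0.0208]
tcp_rot: [-56.0, 89.9, 52.3]
wrist_force: [-1.5, 1.0, 5.9]
opening: 0.0084
```

>>> play_rows --rows '[[[0,0,0],0,0.5],[[-2,0,0],0,0.5],[[-5,0,0],0,0.5],[[-8,0,0],0,0.5],[[-12,0,0],0,0.5],[[-12,0,0],0,0.5]]'

```text
time: 21.32
ee_pos: [0.3634, 0.3568, 0.1056]
tcp_rot: [-64.4, 89.4, 43.8]
wrist_force: [0.6, 0.9, 0.2]
opening: 0.0086
```

Run:
```python
from h import *
im,d,P,C,m=cam('wrist'); save('w20',im); np.savez('/tmp/w20.npz',im=im,P=P)
to(.658,.062,.10,184)
```

```text
shift [  0.24 -18.83 -37.19] turn 14.2 | now [0.3629 0.3564 0.1024] yaw -161.8 q6 26.3 t 21.4 open 0.0083
```

View pics/w20.png

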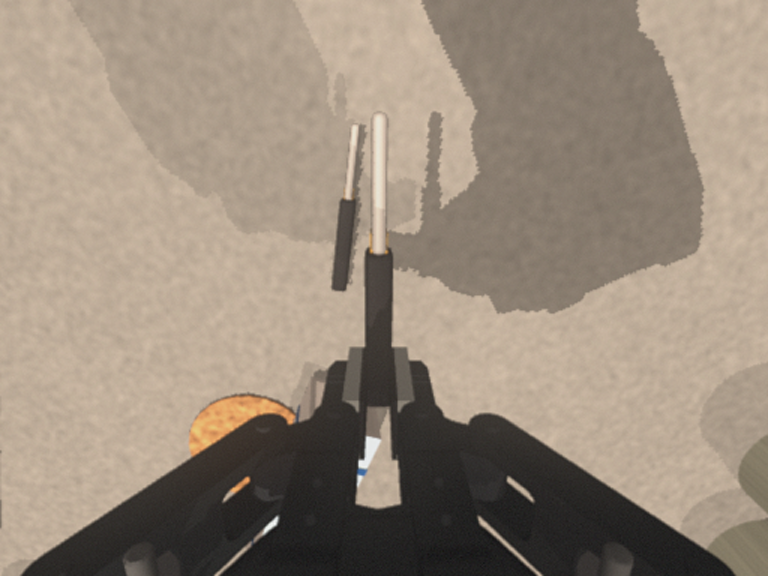

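Run:
```python
from h import *
to(.659,.083,.10,184)
```

```text
shift [  0.26 -19.58 -35.22] turn 14.2 | now [0.3629 0.3564 0.1024] yaw -161.8 q6 26.3 t 21.4 open 0.0083
```

>>> play_rows --rows '[[[0,-1.7,-3.0],2,0.5],[[0,-3.6,-6.5],4,0.5],[[0,-5.5,-10],6,0.5],[[0,-7.4,-13.4],8,0.5],[[0,-9.3,-16.8],10,0.5],[[0,-11.2,-20.2],12,0.5],[[0,-13.1,-23.6],14,0.5],[[0,-15,-27],14.2,0.5],[[0,-16.9,-30.4],14.2,0.5],[[0,-18.6,-33.5],14.2,0.5],[[0,-19.6,-35.2],14.2,0.5],[[0,-19.6,-35.2],14.2,0.5]]'

```text
time: 22.37
ee_pos: [0.6592, 0.0785, 0.0958]
tcp_rot: [120.7, 89.9, -145.5]
wrist_force: [1.0, 0.9, -0.6]
opening: 0.0085
```

Run:
```python
from h import *
im,d,P,C,m=cam('wrist'); save('w21',im); np.savez('/tmp/w21.npz',im=im,P=P)
to(.659,.083,-.016,184)
```

```text
shift [11.2  -0.16  0.29] turn -0.1 | now [0.6579 0.0801 0.096 ] yaw -176.1 q6 3.1 t 22.4 open 0.0085
```

View pics/w21.png

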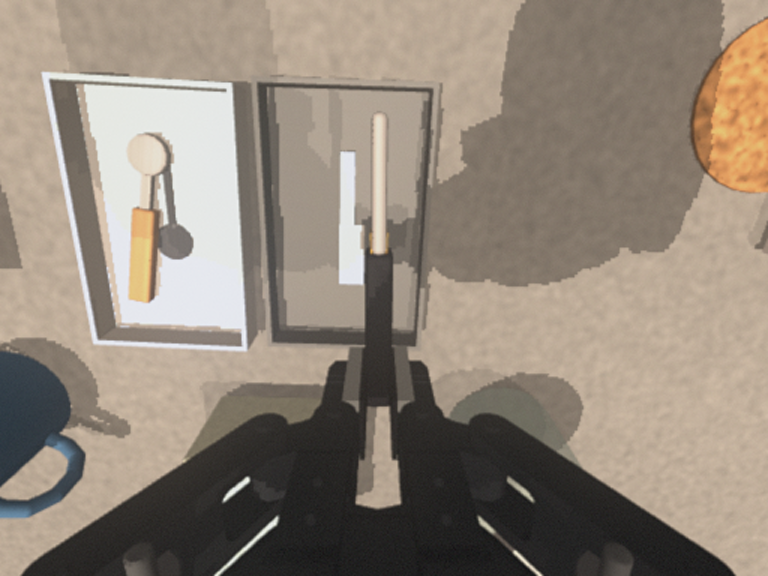

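>>> play_rows --rows '[[[3,0,0.3],0,0.5],[[6,0,0.3],0,0.5],[[8,0,0.3],0,0.5],[[9.5,0,0.3],0,0.5],[[10.6,0,0.3],0,0.5],[[11.3,0,0.3],0,0.5],[[11.3,0,0.3],0,0.5],[[11.3,0,0.3],0,0.5],[[11.3,0,0.3],0,2.2],[[11.3,0,0.3],0,2.2],[[11.3,0,0.3],0,2.2],[[9,0,0.3],0,2.2]]'

```text
time: 23.42
ee_pos: [0.6553, 0.0832, 0.0045]
tcp_rot: [112.1, 89.7, -153.9]
wrist_force: [-0.5, 0.9, -0.5]
opening: 0.0219
```

>>> play_rows --rows '[[[-3,0,0],0,2.2],[[-6,0,0],0,2.2],[[-6,0,0],0,2.2]]'

```text
time: 23.67
ee_pos: [0.6605, 0.0855, 0.0763]
tcp_rot: [-86.6, 89.4, 7.4]
wrist_force: [0.8, 0.5, 1.1]
opening: 0.022
```

Run:
```python
from h import *
T=pose();im,d,P,C,m=cam('wrist'); save('w22',im); np.savez('/tmp/w22.npz',im=im,P=P,C=C)
to(.659,.083,-.016,184)
```

```text
shift [ 8.94  0.18 -0.25] turn 0.0 | now [0.6598 0.0855 0.0734] yaw -176.0 q6 3.3 t 23.7 open 0.0221
```

View pics/w22.png

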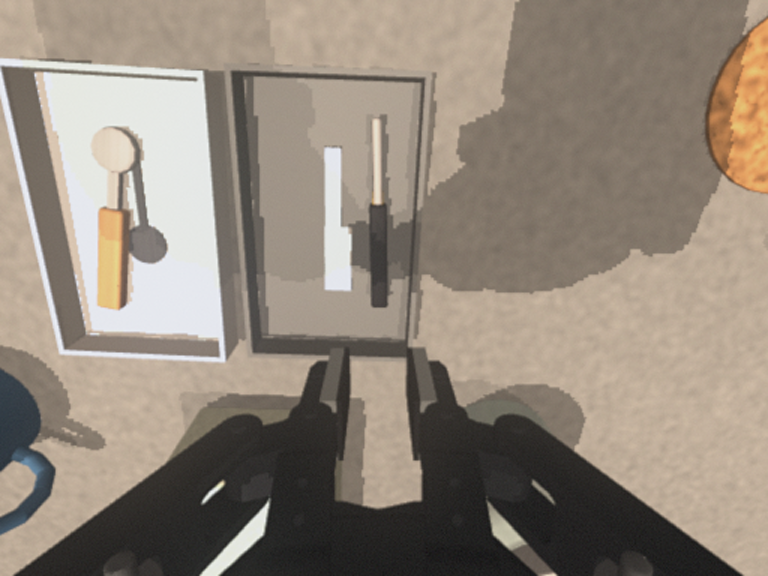

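Run:
```python
from h import *
T=pose();m=bot.camera_model('wrist');C=np.load('/tmp/w22.npz')['C']
for u,v in [(377,118),(377,150),(378,300)]:
    p=ray(u/1.5,v/1.5,.018,C,m); print(p.round(4),((p-T[:3,3])@T[:3,:3]*100).round(2))
```

```text
[0.5671 0.0801 0.018 ] [5.46 9.34 0.11]
[0.5827 0.0812 0.018 ] [5.47 7.78 0.11]
[0.6672 0.0877 0.018 ] [ 5.55 -0.7   0.17]
```

>>> play_rows --rows '[[[1,3,-0.8],0,1],[[2,6,-1.7],0,0],[[4,7.6,-2],0,0],[[6.5,7.6,-2],0,0],[[8.3,7.6,-2],0,0],[[9.2,7.6,-2],0,0],[[9.2,7.6,-2],0,0],[[9.2,7.6,-1.2],0,0],[[9.2,7.6,-0.6],0,0],[[9.2,7.6,-0.1],0,0],[[9.2,7.6,0.3],0,0],[[9.2,7.6,0.3],0,0]]'

```text
time: 24.72
ee_pos: [0.5818, 0.0795, -0.024]
tcp_rot: [-176.2, 89.5, -82.3]
wrist_force: [1.5, -20.9, 2.7]
opening: -0.0003
```

>>> play_rows --rows '[[[-3,0,-0.5],0,0],[[-6,0,-1],0,1.8],[[-8,-4,-1],0,1.8],[[-8,-6,0],0,1.8],[[-8,-6,0],0,1.8]]'

```text
time: 25.13
ee_pos: [0.645, 0.0889, 0.0571]
tcp_rot: [-80.4, 89.7, 13.7]
wrist_force: [1.5, 0.0, -0.1]
opening: 0.0178
```

Run:
```python
from h import *
T=pose();im,d,P,C,m=cam('wrist'); save('w23',im); 
to(.36,.33,.09,190)
```

```text
shift [-3.44 26.47 26.13] turn -5.9 | now [0.6427 0.0883 0.0558] yaw -175.9 q6 3.7 t 25.2 open 0.0182
```

View pics/w23.png

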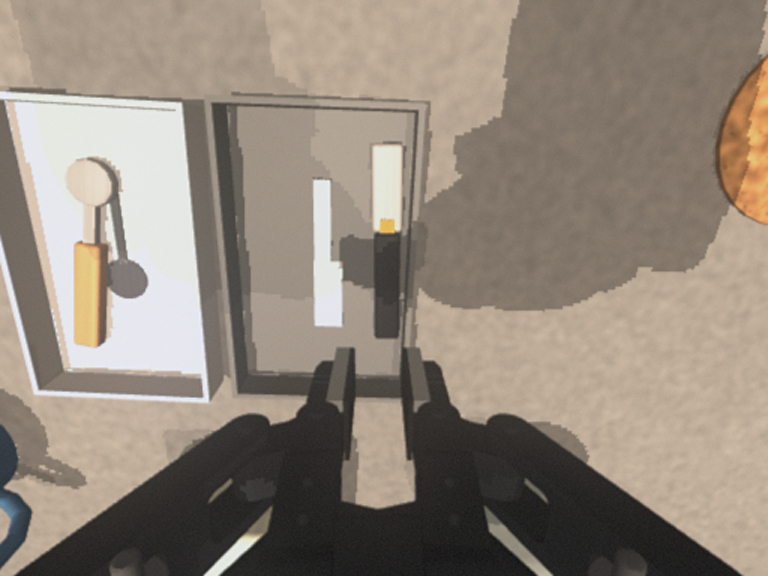

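Run:
```python
from h import *
to(.3606,.337,.09,189.7)
```

```text
shift [-3.44 26.36 26.82] turn -5.6 | now [0.6427 0.0883 0.0558] yaw -175.9 q6 3.7 t 25.2 open 0.0182
```

>>> play_rows --rows '[[[-3.4,2.7,2.7],-1,2.4],[[-3.4,5.4,5.4],-2,2.4],[[-3.4,8.1,8.2],-3,2.4],[[-3.4,10.8,11],-4,2.4],[[-3.4,13.5,13.7],-5,2.4],[[-3.4,16.2,16.4],-5.6,2.4],[[-3.4,18.9,19.1],-5.6,2.4],[[-3.4,21.6,21.8],-5.6,2.4],[[-3.4,24.3,24.5],-5.6,2.4],[[-3.4,26.3,26.8],-5.6,2.4],[[-3.4,26.3,26.8],-5.6,2.4]]'

```text
time: 26.1
ee_pos: [0.3558, 0.3383, 0.0897]
tcp_rot: [54.4, 89.9, 154.4]
wrist_force: [-0.3, 0.1, -0.7]
opening: 0.024
```

Run:
```python
from h import *
T=pose();im,d,P,C,m=cam('wrist'); save('w24',im); 
to(.3606,.337,-.022,189.7)
```

```text
shift [11.16 -0.33 -0.07] turn 0.2 | now [0.3573 0.3371 0.0896] yaw -170.1 q6 33.4 t 26.1 open 0.0241
```

View pics/w24.png

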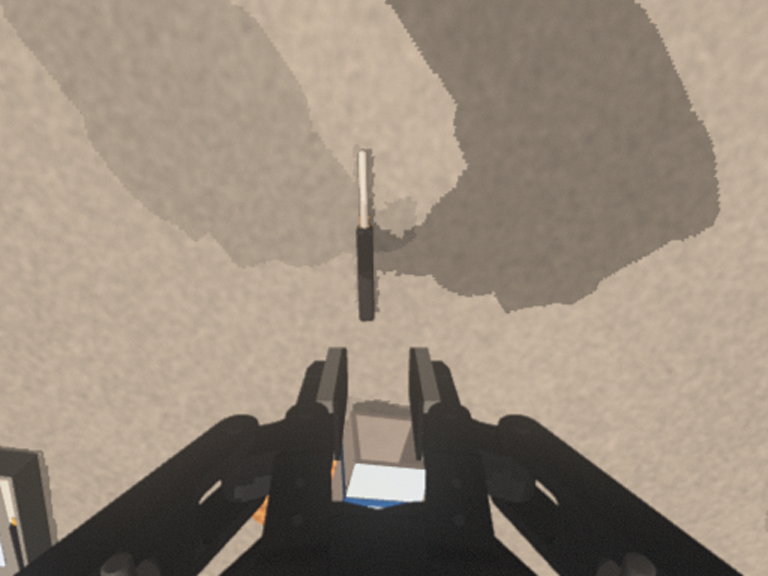

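>>> play_rows --rows '[[[2.5,-0.8,-0.7],0,2.4],[[5.5,-0.8,-0.7],0,2.4],[[8,-0.8,-0.7],0,2.4],[[9.6,-0.8,-0.7],0,2.4],[[10.6,-0.8,-0.7],0,2.4],[[11.1,-0.8,-0.7],0,2.4],[[11.1,-0.8,-0.7],0,2.4],[[11.1,-0.8,-0.7],0,1.5],[[11.1,-0.8,-0.7],0,0.5],[[11.1,-0.8,-0.7],0,0.5],[[11.1,-0.8,-0.7],0,0.5],[[11.1,-0.8,-0.7],0,0.5]]'

```text
time: 27.15
ee_pos: [0.3696, 0.3308, -0.0201]
tcp_rot: [-64.6, 89.9, 35.0]
wrist_force: [2.5, -0.7, 7.0]
opening: 0.0082
```

>>> play_rows --rows '[[[0,0,0],0,0.5],[[-2,0,0],0,0.5],[[-5,0,0],0,0.5],[[-8,0,0],0,0.5],[[-12,0,0],0,0.5],[[-12,0,0],0,0.5]]'

```text
time: 27.65
ee_pos: [0.371, 0.3323, 0.1063]
tcp_rot: [-57.5, 89.5, 42.1]
wrist_force: [0.8, 1.4, 0.6]
opening: 0.008
```

Run:
```python
from h import *
im,d,P,C,m=cam('wrist'); save('w25',im)
to(.661,.036,.10,183)
```

```text
shift [  0.31 -23.68 -34.04] turn 6.6 | now [0.3705 0.3319 0.103 ] yaw -170.4 q6 32.2 t 27.7 open 0.0085
```

View pics/w25.png

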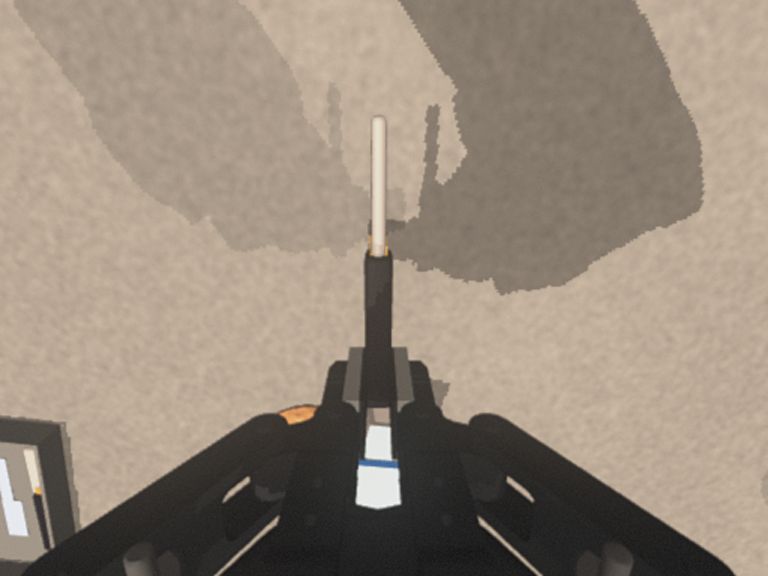

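Run:
```python
from h import *
to(.661,.043,.10,183.5)
```

```text
shift [  0.32 -23.8  -33.35] turn 6.1 | now [0.3705 0.3319 0.103 ] yaw -170.4 q6 32.2 t 27.7 open 0.0085
```

>>> play_rows --rows '[[[0,-1.8,-2.6],1,0.5],[[0,-4.1,-5.9],2,0.5],[[0,-6.4,-9.2],3,0.5],[[0,-8.7,-12.5],4,0.5],[[0,-11,-15.8],5,0.5],[[0,-13.3,-19.1],6.1,0.5],[[0,-15.6,-22.4],6.1,0.5],[[0,-17.9,-25.7],6.1,0.5],[[0,-20.2,-29],6.1,0.5],[[0,-22,-31.5],6.1,0.5],[[0,-23.4,-33.3],6.1,0.5],[[0,-23.4,-33.3],6.1,0.5]]'

```text
time: 28.7
ee_pos: [0.6572, 0.0378, 0.0964]
tcp_rot: [113.0, 89.9, -153.7]
wrist_force: [0.4, 0.5, -0.3]
opening: 0.0081
```

Run:
```python
from h import *
im,d,P,C,m=cam('wrist'); save('w26',im)
to(.661,.043,-.016,183.5)
```

```text
shift [11.27 -0.56  0.33] turn -0.1 | now [0.6558 0.0394 0.0967] yaw -176.6 q6 0.0 t 28.8 open 0.0085
```

View pics/w26.png

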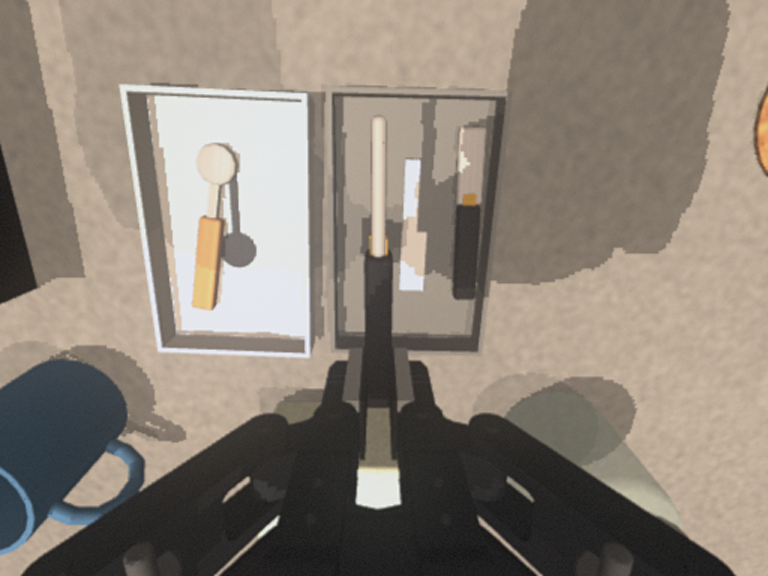

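>>> play_rows --rows '[[[3,0,0.3],0,0.5],[[6,0,0.5],0,0.5],[[8,0,0.5],0,0.5],[[9.5,0,0.5],0,0.5],[[10.6,0,0.5],0,0.5],[[11.3,0,0.5],0,0.5],[[11.3,0,0.5],0,0.5],[[11.3,0,0.5],0,0.5],[[11.3,0,0.5],0,2.2],[[11.3,0,0.5],0,2.2],[[11.3,0,0.5],0,2.2],[[9,0,0.5],0,2.2]]'

```text
time: 29.75
ee_pos: [0.6528, 0.046, 0.0051]
tcp_rot: [90.4, 89.7, -176.1]
wrist_force: [0.9, -0.5, -0.8]
opening: 0.0223
```

>>> play_rows --rows '[[[-3,0,0],0,2.2],[[-6,0,0],0,1],[[-6,0,0],0,1]]'

```text
time: 30.0
ee_pos: [0.6579, 0.0463, 0.0763]
tcp_rot: [-89.3, 89.5, 4.2]
wrist_force: [1.3, -0.2, 1.7]
opening: 0.0098
```

Run:
```python
from h import *
im,d,P,C,m=cam('wrist'); save('w27',im);np.savez('/tmp/w27.npz',C=C)
to(.661,.043,-.019,183.5)
```

```text
shift [ 9.25 -0.28 -0.35] turn 0.0 | now [0.6573 0.0463 0.0734] yaw -176.5 q6 0.5 t 30.1 open 0.0098
```

View pics/w27.png

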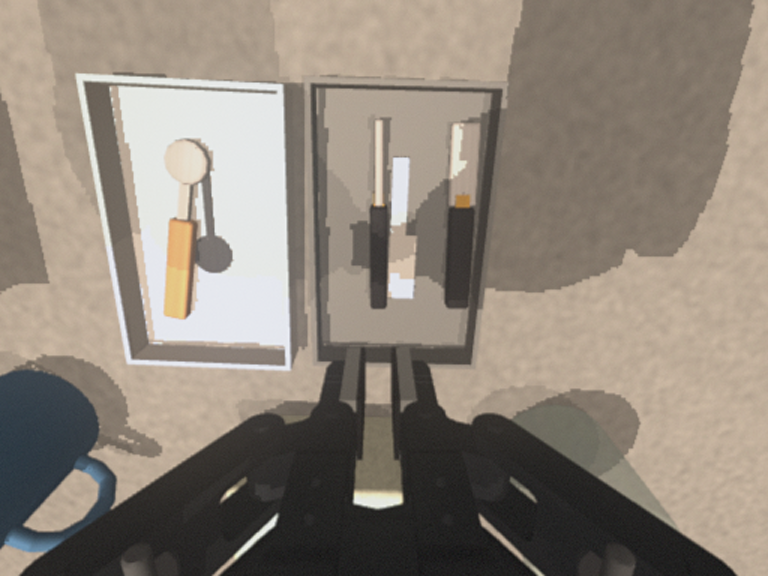

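>>> play_rows --rows '[[[1,3,0.8],0,0],[[2,6,1.7],0,0],[[4,7.6,2],0,0],[[6.5,7.6,2],0,0],[[8.3,7.6,2],0,0],[[9.2,7.6,2],0,0],[[9.2,7.6,2],0,0],[[9.2,7.6,1.3],0,0],[[9.2,7.6,0.7],0,0],[[9.2,7.6,0.1],0,0],[[9.2,7.6,-0.4],0,0],[[9.2,7.6,-0.4],0,0]]'

```text
time: 31.05
ee_pos: [0.5796, 0.0363, -0.0232]
tcp_rot: [-150.9, 90.0, -57.4]
wrist_force: [0.6, 1.1, 0.2]
opening: -0.0001
```

>>> play_rows --rows '[[[-3,0,0.5],0,0],[[-6,0,1],0,1.8],[[-9,-3,1],0,3],[[-11,-5,0],0,5],[[-11,-6,0],0,8.5],[[-11,-6,0],0,8.5]]'

```text
time: 31.55
ee_pos: [0.6417, 0.0409, 0.088]
tcp_rot: [-89.3, 89.8, 4.2]
wrist_force: [-0.2, 0.1, -0.6]
opening: 0.0606
```

Run:
```python
from h import *
im,d,P,C,m=cam('wrist'); save('w28',im)
im,d,P,C,m=cam('side'); save('d28',im,4,(150,200,330,340));save('d28f',im)
to(.5,.35,.16,180)
```

```text
shift [-7.39 11.97 31.69] turn 3.5 | now [0.6388 0.0411 0.0859] yaw -176.5 q6 0.1 t 31.6 open 0.0746
```

View pics/w28.png

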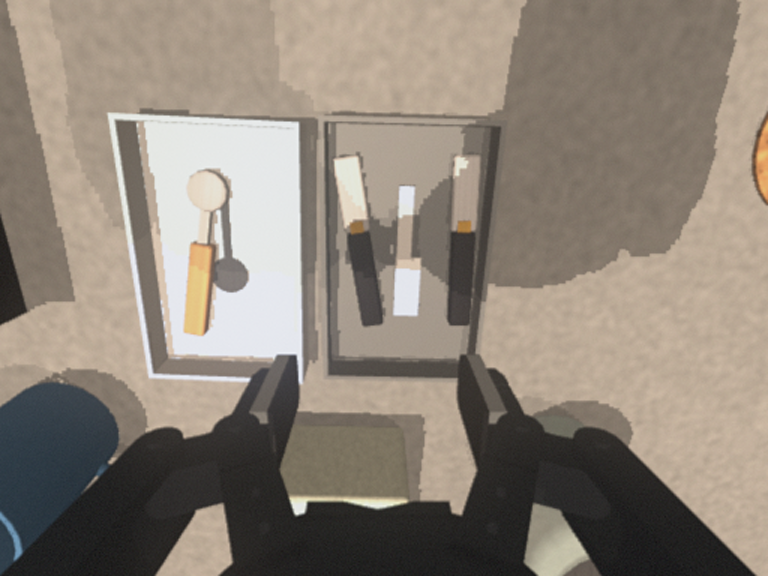

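View pics/d28.png

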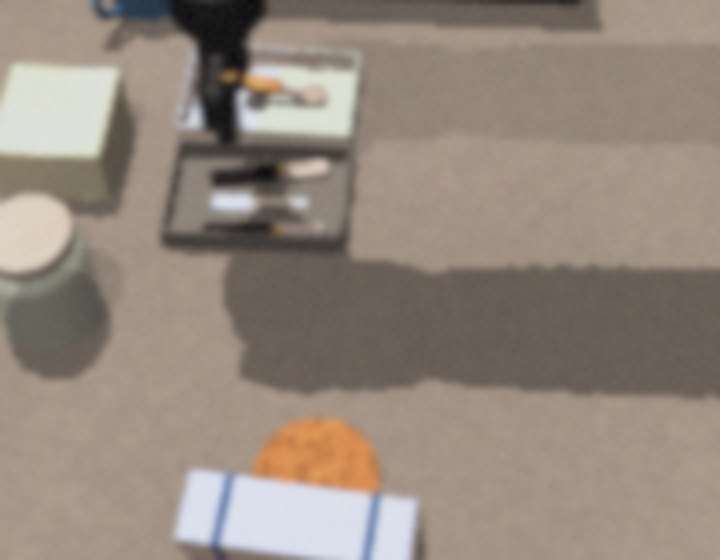

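Run:
```python
from h import *
to(.43,.35,.16,177.5)
```

```text
shift [-7.38 18.96 32.12] turn 6.0 | now [0.6388 0.0411 0.0859] yaw -176.5 q6 0.1 t 31.6 open 0.0746
```

>>> play_rows --rows '[[[-4,1.9,2.7],0,8.5],[[-7,4,6],1,8.5],[[-7.4,6,9.2],2,8.5],[[-7.4,8.4,12.8],3,8.5],[[-7.4,10.8,16.4],4,8.5],[[-7.4,13,20],5,8.5],[[-7.4,15,23.6],6,8.5],[[-7.4,17,27],6,8.5],[[-7.4,18.9,31.2],6,8.5],[[-7.4,18.9,31.2],6,8.5]]'

```text
time: 32.48
ee_pos: [0.4277, 0.3436, 0.16]
tcp_rot: [91.0, 89.9, 178.7]
wrist_force: [0.6, 0.4, 0.4]
opening: 0.085
```

Run:
```python
from h import *
to(.43,.35,.16,177.5)
T=pose();im,d,P,C,m=cam('wrist'); save('w29',im)
Q=(P-T[:3,3])@T[:3,:3]; r=Q.reshape(-1,3); w=P.reshape(-1,3);u=np.arange(384*512)
ok=(w[:,2]>.04)&(w[:,2]<.06)&(u//512<300)&(u%512>180)&(u%512<330)
s=r[ok]; print(len(s),cv2.minAreaRect((s[:,1:]*1000).astype(np.float32)),np.percentile(w[ok][:,2],[5,50,95]),w[ok].min(0),w[ok].max(0))
ii=im.reshape(-1,3).astype(int); o=(ii[:,2]>ii[:,0]+60)&(w[:,2]<.02)&(u//512<330); q=w[o]; print('mat',q.min(0),q.max(0))
```

```text
shift [-0.   -0.21  0.65] turn 0.2 | now [0.4277 0.3436 0.16  ] yaw 177.7 q6 41.0 t 32.5 open 0.085
4223 ((-96.33193969726562, 23.47978401184082), (131.09481811523438, 52.27259826660156), 1.24123215675354) [0.04976032 0.05346166 0.05672787] [0.45805516 0.33407408 0.0401196 ] [0.58853922 0.39241057 0.05890961]
mat [ 0.4910558   0.02218472 -0.00182829] [0.61236052 0.33357499 0.0115656 ]
```

View pics/w29.png

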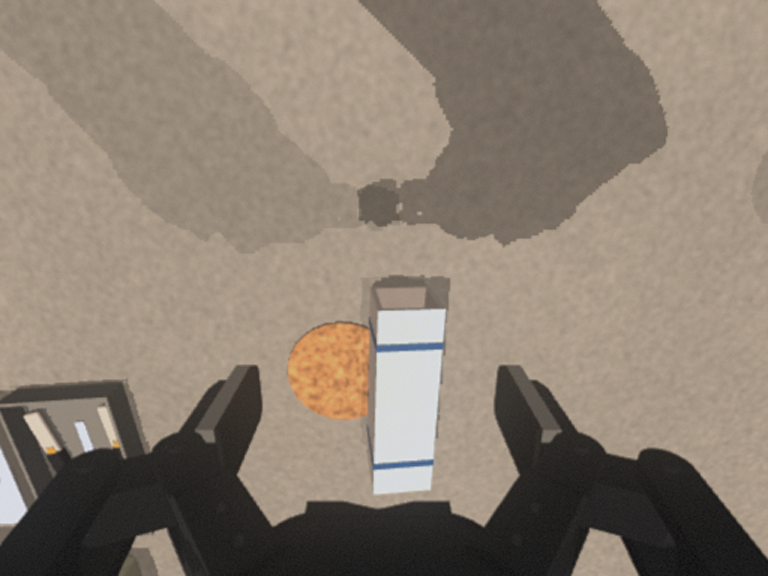

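>>> play_rows --rows '[[[3,-3.7,2.4],1.2,8.5],[[6.5,-3.7,2.4],1.2,8.5],[[10,-3.7,2.4],1.2,8.5],[[13,-3.7,2.4],1.2,8.5],[[14.9,-3.7,2.4],1.2,8.5],[[14.9,-3.7,2.4],1.2,8.5],[[14.9,-3.7,2.4],1.2,6],[[14.9,-3.7,2.4],1.2,4.5],[[14.9,-3.7,2.4],1.2,4.5],[[14.9,-3.7,2.4],1.2,4.5],[[14.9,-3.7,2.4],1.2,4.5]]' --squeeze 20

```text
time: 33.45
ee_pos: [0.4699, 0.3639, 0.0133]
tcp_rot: [-40.2, 89.9, 46.1]
wrist_force: [-2.3, 1.0, 2.1]
opening: 0.0498
```

Run:
```python
from h import *
to(.43,.35,.16,177.5)
im,d,P,C,m=cam('wrist'); save('w30',im)
```

```text
shift [-14.68   3.87  -1.61] turn -1.1 | now [0.4699 0.3639 0.0133] yaw 176.4 q6 41.4 t 33.5 open 0.0498
```

View pics/w30.png

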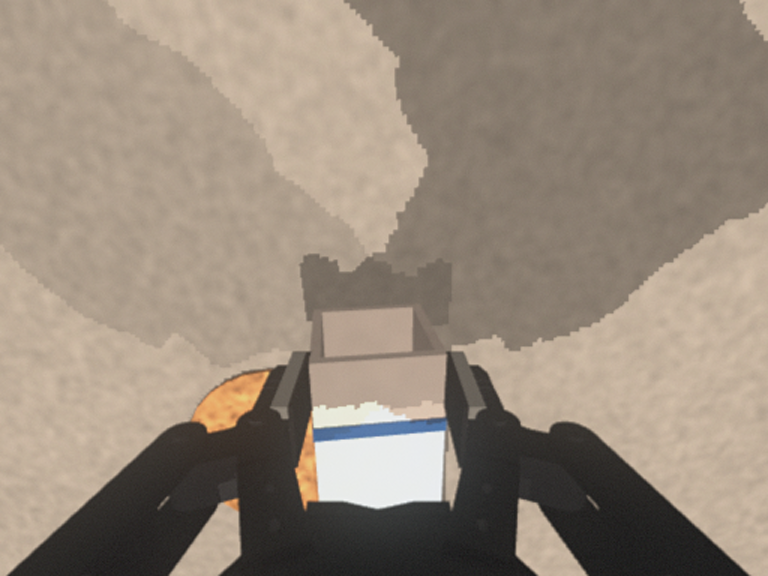

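>>> play_rows --rows '[[[-4,0,0],0,4.5],[[-8.1,0,0],0,4.5],[[-12.2,0,0],0,4.5],[[-16.3,0,0],0,4.5],[[-18,0,0],0,4.5],[[-18,0,0],0,4.5],[[-18,0,0],0,4.5]]'

```text
time: 34.08
ee_pos: [0.4698, 0.3636, 0.1923]
tcp_rot: [-52.1, 89.9, 34.3]
wrist_force: [-0.7, 0.9, -3.2]
opening: 0.0491
```

Run:
```python
from h import *
to(.43,.35,.16,177.5)
im,d,P,C,m=cam('scene'); save('s31',im,4,(200,50,370,180))
im,d,P,C,m=cam('side'); save('d31',im,4,(150,200,330,340))
```

```text
shift [ 3.23  3.89 -1.61] turn -1.2 | now [0.4698 0.3636 0.1923] yaw 176.3 q6 41.4 t 34.1 open 0.0491
```

View pics/s31.png

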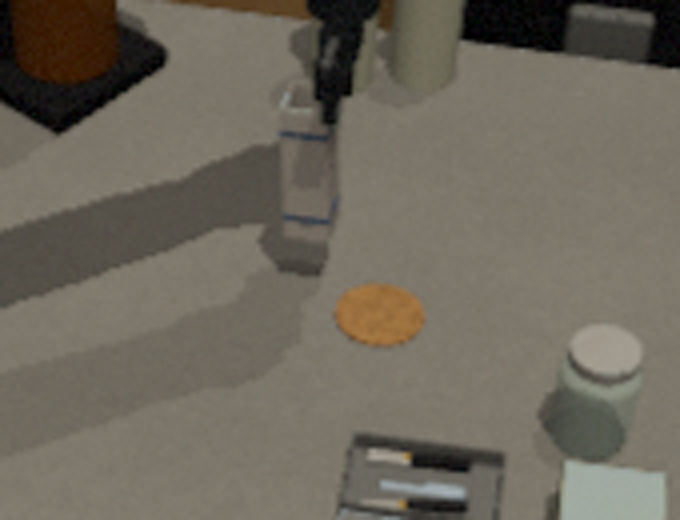

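Run:
```python
from h import *
T=pose()
pts=[]
for n in ('scene','side'):
    im,d,P,C,m=cam(n); w=P.reshape(-1,3); b=im.reshape(-1,3).astype(int)
    ok=(np.abs(w[:,0]-.46)<.1)&(np.abs(w[:,1]-.364)<.04)&(w[:,2]>.03)&(w[:,2]<.225)&(b.min(1)>75)
    s=w[ok]; print(n,len(s))
    for z in np.arange(.03,.23,.02):
        q=s[(s[:,2]>=z)&(s[:,2]<z+.02)]
        if len(q)>3: print(round(z+.01,3),len(q),np.percentile(q[:,0],[3,97]).round(3),np.percentile(q[:,1],[3,97]).round(3))
im,d,P,C,m=cam('wrist'); save('w32',im)
```

```text
scene 427
0.06 18 [0.439 0.489] [0.335 0.348]
0.08 51 [0.439 0.491] [0.333 0.386]
0.1 49 [0.436 0.487] [0.332 0.373]
0.12 58 [0.434 0.484] [0.332 0.381]
0.14 55 [0.429 0.481] [0.333 0.375]
0.16 68 [0.423 0.477] [0.333 0.385]
0.18 45 [0.423 0.473] [0.333 0.371]
0.2 34 [0.418 0.462] [0.335 0.394]
0.22 49 [0.417 0.453] [0.336 0.391]
side 768
0.06 27 [0.443 0.49 ] [0.354 0.388]
0.08 58 [0.44  0.489] [0.349 0.389]
0.1 62 [0.438 0.486] [0.354 0.389]
0.12 58 [0.435 0.483] [0.362 0.389]
0.14 95 [0.43  0.479] [0.341 0.389]
0.16 109 [0.426 0.475] [0.341 0.39 ]
0.18 110 [0.423 0.471] [0.341 0.39 ]
0.2 117 [0.419 0.461] [0.342 0.391]
0.22 132 [0.414 0.454] [0.341 0.39 ]
```

View pics/w32.png

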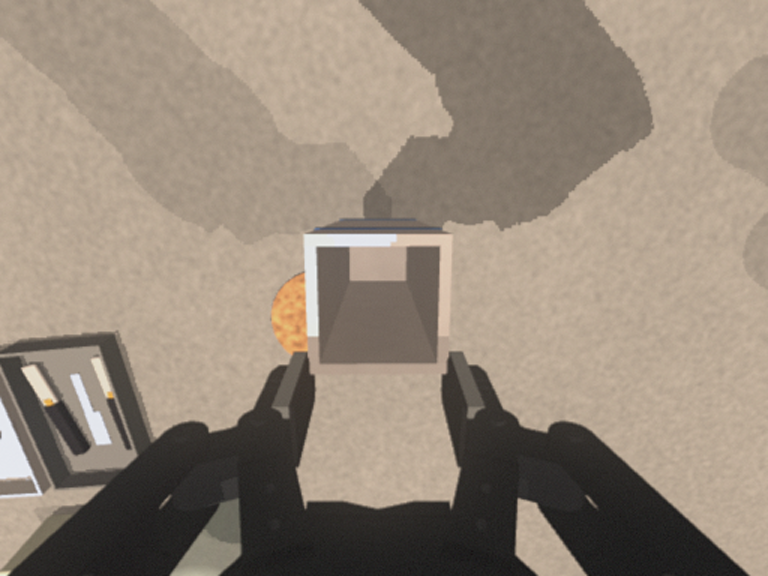

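View pics/d31.png

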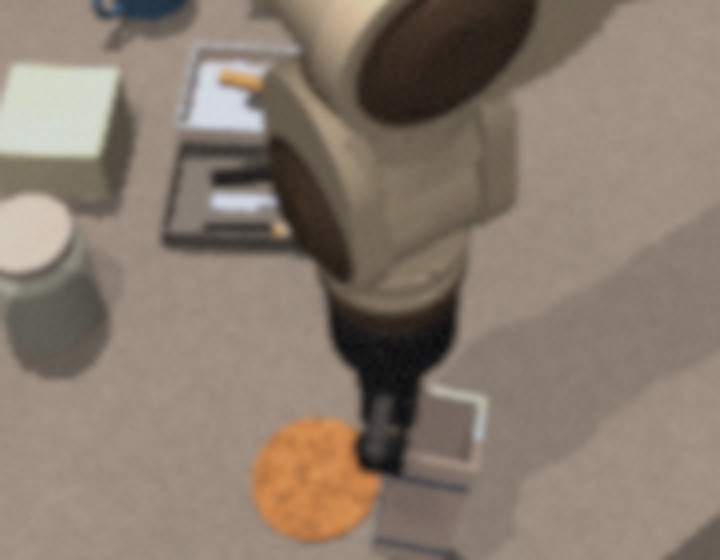

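>>> play_rows --rows '[[[0,-1.5,-1],0,4.5],[[0,-3,-2],0,4.5],[[0,-4.5,-3],0,4.5],[[0,-6,-4],0,4.5],[[0,-7.2,-4.7],0,4.5],[[0,-7.6,-5],0,4.5],[[1,-7.6,-5],0,4.5],[[2,-7.6,-5],0,4.5],[[3,-7.6,-5],0,4.5],[[3.5,-7.6,-5],0,4.5],[[3.5,-7.6,-5],0,4.5]]'

```text
time: 35.25
ee_pos: [0.5407, 0.3087, 0.1546]
tcp_rot: [121.0, 89.8, -152.6]
wrist_force: [0.6, -0.7, -2.0]
opening: 0.0491
```

```bash
cat > hold.py <<'E'
from h import *
T=pose(); to(T[0,3],T[1,3],T[2,3])
for n in ('scene','side'):
    im,d,P,C,m=cam(n); w=P.reshape(-1,3); b=im.reshape(-1,3).astype(int)
    ok=(np.abs(w[:,0]-.53)<.08)&(np.abs(w[:,1]-.31)<.05)&(w[:,2]>.0)&(w[:,2]<.225)&(b.min(1)>75)
    s=w[ok]; print(n,len(s))
    for z in np.arange(.0,.22,.02):
        q=s[(s[:,2]>=z)&(s[:,2]<z+.02)]
        if len(q)>3: print(round(z+.01,3),len(q),np.percentile(q[:,0],[3,97]).round(3),np.percentile(q[:,1],[3,97]).round(3))
    save('h_'+n,im,6,(250,60,350,150) if n=='scene' else (180,240,280,340))
E
python3 hold.py
```

```text
shift [0. 0. 0.] turn 0 | now [0.5407 0.3087 0.1546] yaw 176.4 q6 33.3 t 35.2 open 0.0491
scene 636
0.01 176 [0.452 0.607] [0.261 0.357]
0.03 30 [0.516 0.564] [0.28  0.331]
0.05 40 [0.513 0.563] [0.279 0.326]
0.07 58 [0.507 0.559] [0.28  0.325]
0.09 52 [0.505 0.555] [0.279 0.321]
0.11 57 [0.501 0.553] [0.277 0.321]
0.13 56 [0.498 0.549] [0.279 0.328]
0.15 48 [0.494 0.546] [0.279 0.329]
0.17 61 [0.489 0.535] [0.281 0.336]
0.19 58 [0.487 0.525] [0.282 0.337]
side 1209
0.01 470 [0.453 0.607] [0.263 0.357]
0.03 34 [0.517 0.56 ] [0.331 0.334]
0.05 44 [0.513 0.559] [0.331 0.336]
0.07 57 [0.51  0.558] [0.308 0.335]
0.09 48 [0.506 0.552] [0.332 0.335]
0.11 82 [0.502 0.549] [0.287 0.335]
0.13 107 [0.499 0.544] [0.286 0.336]
0.15 106 [0.495 0.541] [0.287 0.336]
0.17 111 [0.492 0.534] [0.287 0.337]
0.19 148 [0.486 0.531] [0.285 0.336]
```

View pics/h_scene.png

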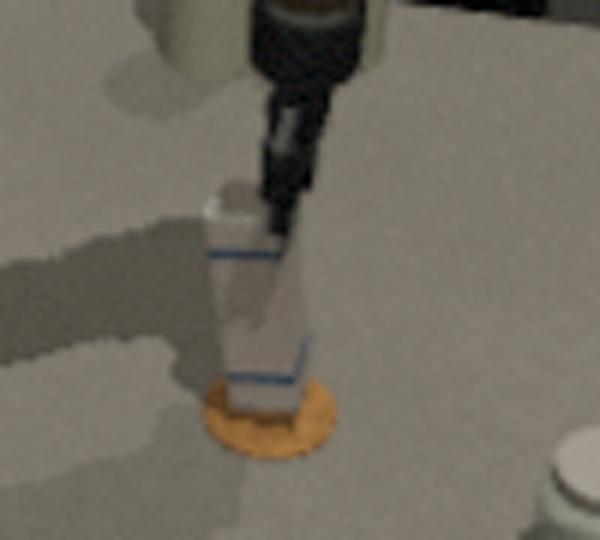

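>>> play_rows --rows '[[[0.4,0,0],0,4.5],[[0.8,0,0],0,4.5],[[1.2,0,0],0,4.5],[[1.6,0,0],0,4.5],[[1.6,0,0],0,4.5]]'

```text
time: 35.77
ee_pos: [0.5417, 0.3084, 0.1396]
tcp_rot: [122.7, 89.9, -150.9]
wrist_force: [-0.3, -0.9, -2.8]
opening: 0.0488
```

>>> play_rows --rows '[[[0.2,0,0],0,4.5],[[0.4,0,0],0,4.5],[[0.4,0,0],0,4.5]]'

```text
time: 36.02
ee_pos: [0.5431, 0.3088, 0.1387]
tcp_rot: [-62.9, 89.8, 23.5]
wrist_force: [0.6, -1.5, 5.0]
opening: 0.049
```

```bash
python3 hold.py
```

```text
shift [0. 0. 0.] turn 0 | now [0.5431 0.3088 0.1387] yaw 176.3 q6 33.3 t 36.0 open 0.049
scene 605
0.01 185 [0.454 0.607] [0.262 0.354]
0.03 40 [0.52  0.566] [0.279 0.327]
0.05 44 [0.512 0.562] [0.28  0.328]
0.07 59 [0.508 0.558] [0.279 0.331]
0.09 51 [0.503 0.555] [0.278 0.323]
0.11 54 [0.5   0.551] [0.278 0.325]
0.13 59 [0.496 0.548] [0.28  0.331]
0.15 39 [0.493 0.532] [0.283 0.338]
0.17 70 [0.489 0.527] [0.283 0.339]
0.19 4 [0.499 0.549] [0.279 0.324]
side 1189
0.01 500 [0.453 0.607] [0.264 0.357]
0.03 39 [0.518 0.563] [0.331 0.334]
0.05 57 [0.513 0.561] [0.302 0.335]
0.07 46 [0.51  0.557] [0.331 0.335]
0.09 78 [0.506 0.552] [0.286 0.335]
0.11 100 [0.502 0.548] [0.287 0.335]
0.13 102 [0.497 0.542] [0.287 0.336]
0.15 109 [0.493 0.536] [0.287 0.336]
0.17 145 [0.488 0.532] [0.286 0.336]
0.19 11 [0.525 0.532] [0.281 0.338]
```

View pics/h_scene.png

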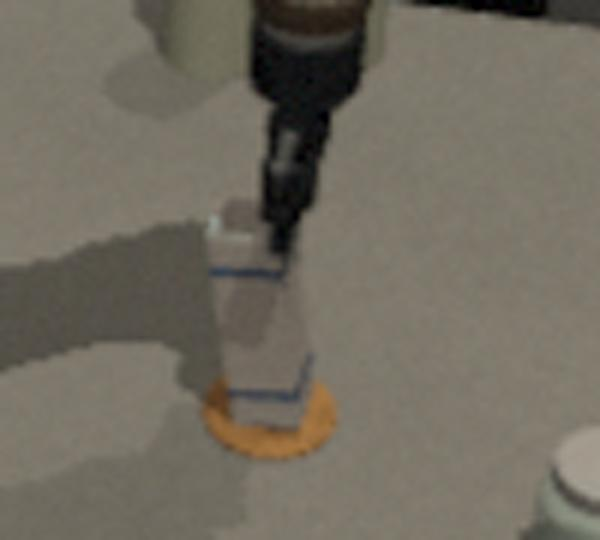

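>>> play_rows --rows '[[[0,-0.6,0],0,4.5],[[0.1,-1.2,0],0,4.5],[[0.2,-1.8,0],0,4.5],[[0.3,-2.4,0],0,4.5],[[0.5,-3,0],0,4.5],[[0.6,-3.3,0],0,4.5],[[0.6,-3.3,0],0,4.5]]'

```text
time: 36.7
ee_pos: [0.5765, 0.3065, 0.1318]
tcp_rot: [-60.3, 89.9, 26.0]
wrist_force: [0.2, -0.6, 10.3]
opening: 0.0491
```

```bash
python3 hold.py
```

```text
shift [0. 0. 0.] turn 0 | now [0.5765 0.3065 0.1318] yaw 176.3 q6 31.7 t 36.7 open 0.0491
scene 585
0.01 224 [0.454 0.607] [0.263 0.356]
0.03 28 [0.522 0.567] [0.28  0.301]
0.05 44 [0.523 0.568] [0.278 0.303]
0.07 34 [0.52  0.567] [0.279 0.292]
0.09 50 [0.519 0.567] [0.276 0.291]
0.11 41 [0.522 0.565] [0.28  0.294]
0.13 42 [0.521 0.564] [0.276 0.293]
0.15 51 [0.52  0.561] [0.281 0.337]
0.17 70 [0.522 0.56 ] [0.278 0.335]
side 1215
0.01 490 [0.454 0.607] [0.264 0.358]
0.03 45 [0.52  0.566] [0.33  0.335]
0.05 54 [0.518 0.568] [0.312 0.335]
0.07 52 [0.517 0.567] [0.296 0.334]
0.09 76 [0.518 0.565] [0.285 0.334]
0.11 100 [0.518 0.568] [0.285 0.334]
0.13 107 [0.518 0.567] [0.285 0.334]
0.15 117 [0.518 0.566] [0.285 0.334]
0.17 173 [0.52  0.567] [0.282 0.334]
```

View pics/h_scene.png

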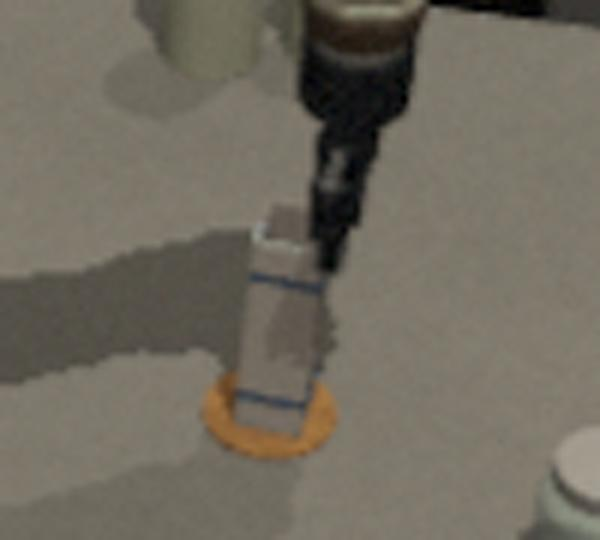

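>>> play_rows --rows '[[[0,0,0],0,5.5],[[0,0,0],0,7],[[0,0,0],0,8.5],[[0,0,0],0,8.5],[[0,0,0],0,8.5],[[-3,-0.5,0],0,8.5],[[-7,-1,0],0,8.5],[[-10,-1,0],0,8.5],[[-10,-1,0],0,8.5]]'

```text
time: 37.55
ee_pos: [0.5862, 0.3064, 0.2378]
tcp_rot: [-58.7, 89.5, 27.6]
wrist_force: [0.6, -0.0, 0.4]
opening: 0.0848
```

```bash
python3 hold.py
python3 - <<'E'
from h import *
im,d,P,C,m=cam('wrist'); save('w33',im)
E
```

```text
shift [0. 0. 0.] turn 0 | now [0.5862 0.3064 0.2378] yaw 176.3 q6 31.3 t 37.5 open 0.0848
scene 633
0.01 229 [0.453 0.607] [0.262 0.356]
0.03 33 [0.519 0.567] [0.275 0.304]
0.05 41 [0.521 0.569] [0.279 0.323]
0.07 43 [0.519 0.568] [0.277 0.31 ]
0.09 50 [0.519 0.567] [0.278 0.3  ]
0.11 40 [0.518 0.566] [0.278 0.293]
0.13 39 [0.517 0.563] [0.276 0.29 ]
0.15 56 [0.523 0.56 ] [0.281 0.339]
0.17 99 [0.519 0.567] [0.279 0.338]
side 1261
0.01 506 [0.453 0.605] [0.265 0.358]
0.03 43 [0.521 0.566] [0.33  0.335]
0.05 50 [0.519 0.566] [0.327 0.335]
0.07 57 [0.516 0.566] [0.288 0.334]
0.09 76 [0.516 0.567] [0.285 0.334]
0.11 102 [0.516 0.566] [0.285 0.334]
0.13 116 [0.516 0.565] [0.284 0.335]
0.15 127 [0.516 0.565] [0.285 0.334]
0.17 184 [0.517 0.566] [0.283 0.334]
```

View pics/w33.png

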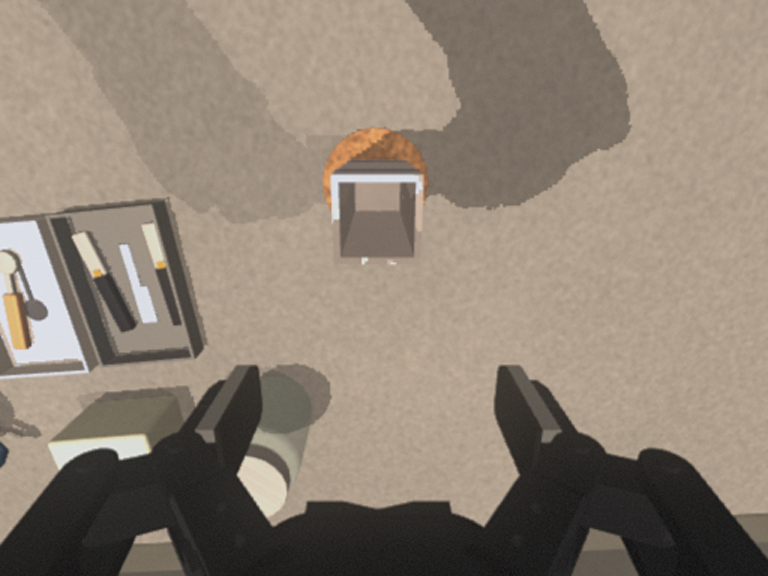

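Run:
```python
from h import *
to(.46,-.34,.24,180)
```

```text
shift [ -0.96   8.37 -65.26] turn -3.7 | now [0.5851 0.3059 0.2304] yaw 176.3 q6 31.3 t 37.7 open 0.0849
```

>>> play_rows --rows '[[[-1,0.3,-2.5],0,8.5],[[-1,0.8,-6.5],0,8.5],[[-1,1.3,-10.6],0,8.5],[[-1,1.8,-14.7],0,8.5],[[-1,2.3,-18.8],0,8.5],[[-1,2.8,-22.9],0,8.5],[[-1,3.4,-27],-1,8.5],[[-1,3.9,-31.1],-2,8.5],[[-1,4.4,-35.2],-3,8.5],[[-1,5,-39.3],-3.7,8.5],[[-1,5.5,-43.4],-3.7,8.5],[[-1,6,-47],-3.7,8.5]]'

```text
time: 38.7
ee_pos: [0.4936, -0.1614, 0.2391]
tcp_rot: [76.2, 89.9, 166.2]
wrist_force: [0.8, 0.4, 0.1]
opening: 0.0851
```

Run:
```python
from h import *
to(.46,-.34,.24,180)
```

```text
shift [ -0.09   3.37 -17.86] turn 0.0 | now [ 0.4936 -0.1614  0.2391] yaw -180.0 q6 -18.1 t 38.7 open 0.0851
```

>>> play_rows --rows '[[[0,0.7,-4],0,5.5],[[0,1.5,-8],0,5.5],[[0,2.3,-12],0,5.5],[[0,3,-16],0,5.5],[[0,3.4,-17.9],0,5.5],[[0,3.4,-17.9],0,5.5],[[0,3.4,-17.9],0,5.5]]'

```text
time: 39.28
ee_pos: [0.4603, -0.3389, 0.2388]
tcp_rot: [50.8, 89.8, 140.7]
wrist_force: [-0.6, -0.2, 0.1]
opening: 0.0551
```

Run:
```python
from h import *
im,d,P,C,m=cam('wrist'); save('w34',im); np.savez('/tmp/w34.npz',im=im,P=P,C=C,T=pose())
to(.46,-.34,.24,180)
```

```text
shift [-0.07  0.08 -0.19] turn -0.0 | now [ 0.4608 -0.3381  0.2393] yaw 180.0 q6 -36.3 t 39.3 open 0.0552
```

View pics/w34.png

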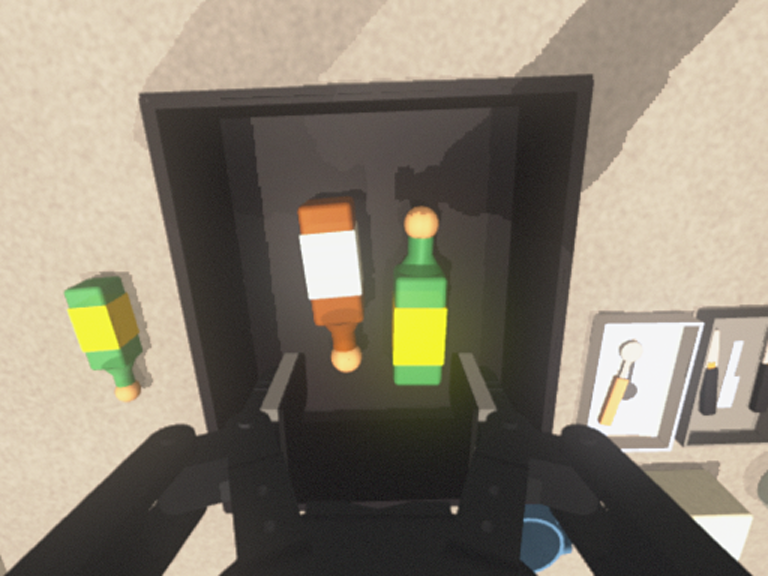

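Run:
```python
from h import *
W=np.load('/tmp/w34.npz');P=W['P'];C=W['C'];T=W['T'];m=bot.camera_model('wrist')
def q(n,u,v,z):
    p=ray(u/1.5,v/1.5,z,C,m); print(n,p.round(4),'tool',((p-T[:3,3])@T[:3,:3]*100).round(2),'depth',P[int(v/1.5),int(u/1.5)].round(3))
q('gball',421,222,.028);q('gbaseTop',418,382,.052);q('gL',394,330,.052);q('gR',446,330,.052)
q('aball',346,357,.028);q('abaseTop',327,204,.052)
q('aL',303,260,.052);q('aR',360,258,.052)
q('floor',250,200,.004);q('rimL',150,95,.12);q('rimR',592,77,.12)
q('small',100,320,.03);
save('crop34',W['im'],5,(180,120,310,270))
```

```text
gball [ 0.448  -0.2966  0.028 ] tool [21.14  1.24  4.11] depth [ 0.445 -0.299  0.043]
gbaseTop [ 0.6035 -0.297   0.052 ] tool [ 18.72 -14.31   4.08] depth [ 0.602 -0.298  0.052]
gL [ 0.5467 -0.3215  0.052 ] tool [18.72 -8.62  1.62] depth [ 0.549 -0.322  0.047]
gR [ 0.5468 -0.2721  0.052 ] tool [18.73 -8.64  6.56] depth [ 0.57  -0.264  0.004]
aball [ 0.5887 -0.3698  0.028 ] tool [ 21.11 -12.83  -3.21] depth [ 0.581 -0.37   0.042]
abaseTop [ 0.4279 -0.3802  0.052 ] tool [18.73  3.25 -4.25] depth [ 0.428 -0.38   0.05 ]
aL [ 0.4776 -0.4037  0.052 ] tool [18.72 -1.72 -6.6 ] depth [ 0.477 -0.404  0.052]
aR [ 0.4759 -0.3527  0.052 ] tool [18.73 -1.54 -1.5 ] depth [ 0.489 -0.355  0.005]
floor [ 0.4308 -0.4602  0.004 ] tool [ 23.52   2.96 -12.26] depth [ 0.43  -0.462  0.003]
rimL [ 0.3491 -0.4824  0.12  ] tool [ 11.93  11.15 -14.45] depth [ 0.349 -0.483  0.119]
rimR [ 0.3389 -0.2014  0.12  ] tool [11.98 12.17 13.64] depth [ 0.338 -0.201  0.119]
small [ 0.5454 -0.6136  0.03  ] tool [ 20.87  -8.5  -27.59] depth [ 0.542 -0.609  0.038]
```

View pics/crop34.png

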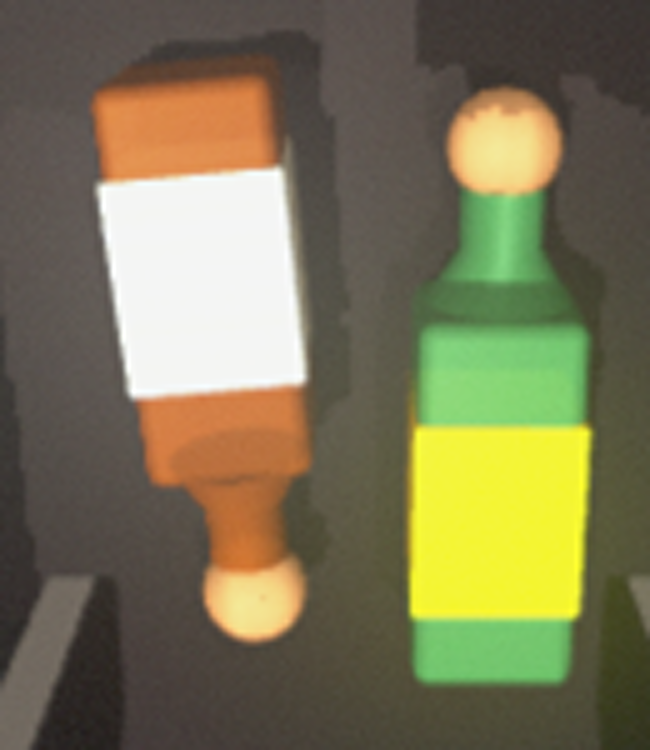

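>>> play_rows --rows '[[[3,1.2,4.1],0,5],[[7,1.2,4.1],0,5],[[11,1.2,4.1],0,5],[[15,1.2,4.1],0,5],[[19,1.2,4.1],0,5],[[22,1.2,4.1],0,5],[[24,1.2,4.1],0,5],[[25.5,1.2,4.1],0,5],[[26.1,1.2,4.1],0,5],[[26.1,1.2,4.1],0,5]]' --squeeze 30

```text
time: 40.17
ee_pos: [0.4485, -0.2956, -0.0217]
tcp_rot: [53.4, 89.8, 143.6]
wrist_force: [0.5, 0.7, 0.8]
opening: 0.0497
```

Run:
```python
from h import *
im,d,P,C,m=cam('wrist'); save('w35',im)
to(.448,-.297,-.022,180)
```

```text
shift [ 0.17  0.12 -0.07] turn 0.1 | now [ 0.4492 -0.2963 -0.0203] yaw -179.9 q6 -33.5 t 40.2 open 0.05
```

View pics/w35.png

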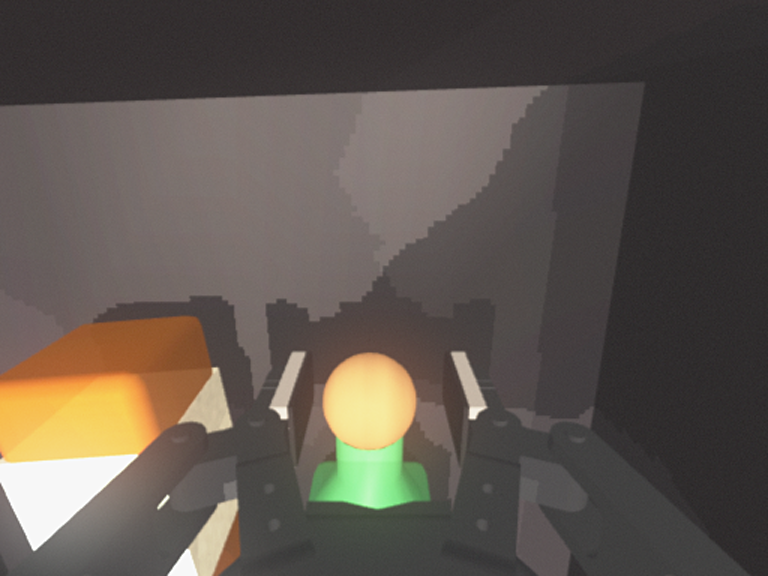

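>>> play_rows --rows '[[[0,0,-0.1],0,3.5],[[0,0,-0.1],0,2],[[0,0,-0.1],0,2],[[0,0,-0.1],0,2],[[0,0,-0.1],0,2],[[-0.8,-0.1,-0.1],0,2],[[-1.6,-0.2,-0.1],0,2],[[-2.4,-0.4,-0.1],0,2],[[-3.2,-0.6,-0.1],0,2],[[-4,-0.8,-0.1],0,2],[[-4.8,-1.1,-0.1],0,2],[[-4.8,-1.1,-0.1],0,2]]' --squeeze 50

```text
time: 41.22
ee_pos: [0.4614, -0.2989, 0.0298]
tcp_rot: [-122.9, 89.9, -32.9]
wrist_force: [-0.4, 0.6, -1.9]
opening: 0.0297
```

Run:
```python
from h import *
im,d,P,C,m=cam('scene'); save('s36',im,5,(190,185,325,300))
to(.448,-.297,-.022,180)
```

```text
shift [5.08 1.3  0.18] turn 0.1 | now [ 0.4609 -0.2987  0.0288] yaw -179.9 q6 -33.0 t 41.3 open 0.0295
```

View pics/s36.png

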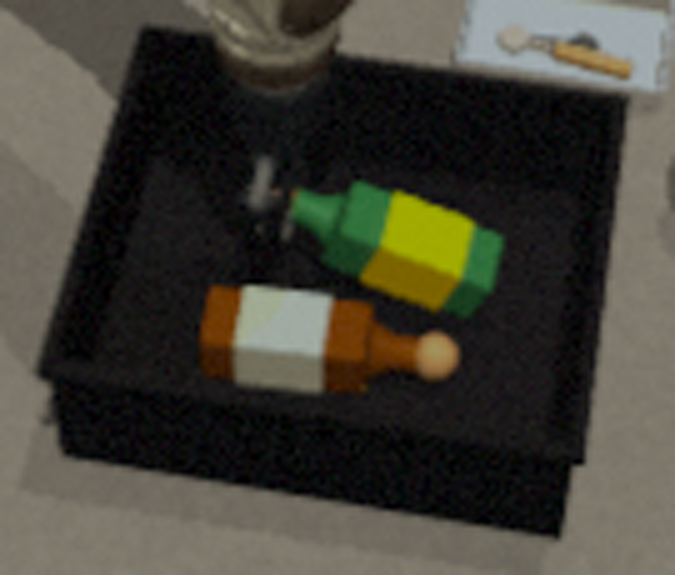

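>>> play_rows --rows '[[[-0.8,0,0],0,2],[[-1.6,0,0],0,2],[[-2.4,0,0],0,2],[[-3.2,0,0],0,2],[[-4,0,0],0,2],[[-4.8,0,0],0,2],[[-5.6,0,0],0,2],[[-6.4,0,0],0,2],[[-7.2,0,0],0,2],[[-7.9,0,0],0,2],[[-8.5,0,0],0,2],[[-9,0,0],0,2]]'

```text
time: 42.27
ee_pos: [0.4603, -0.2984, 0.1185]
tcp_rot: [-123.5, 90.0, -33.4]
wrist_force: [-0.2, 0.7, -4.0]
opening: 0.0294
```

>>> play_rows --rows '[[[-0.2,0,0],0,2],[[-0.3,0,0],0,2],[[-0.3,0,0],0,2]]'

```text
time: 42.52
ee_pos: [0.4602, -0.2984, 0.1208]
tcp_rot: [75.4, 90.0, 165.5]
wrist_force: [-0.0, -0.5, -3.7]
opening: 0.0292
```

Run:
```python
from h import *
im,d,P,C,m=cam('scene'); save('s37',im,5,(190,165,325,285))
im,d,P,C,m=cam('side'); save('d37',im,5,(200,100,320,210))
to(.448,-.297,.115,180)
```

```text
shift [0.54 1.21 0.13] turn 0.0 | now [ 0.4601 -0.2983  0.1204] yaw -180.0 q6 -33.0 t 42.6 open 0.0296
```

View pics/s37.png

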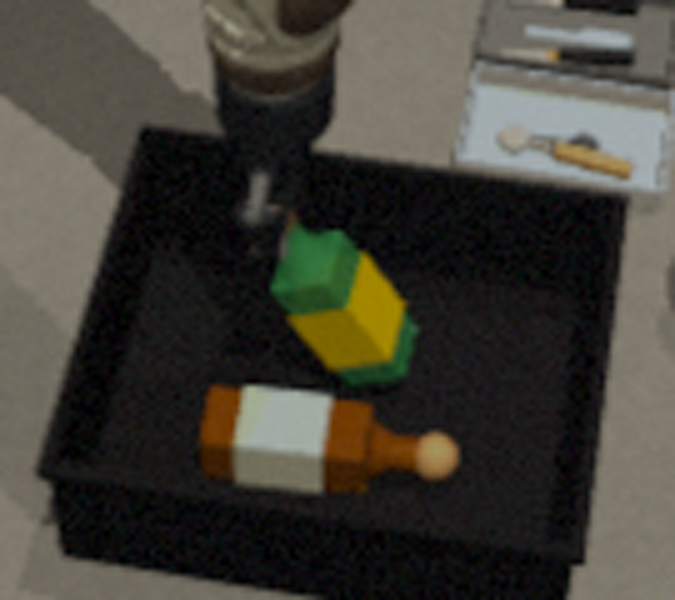

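View pics/d37.png

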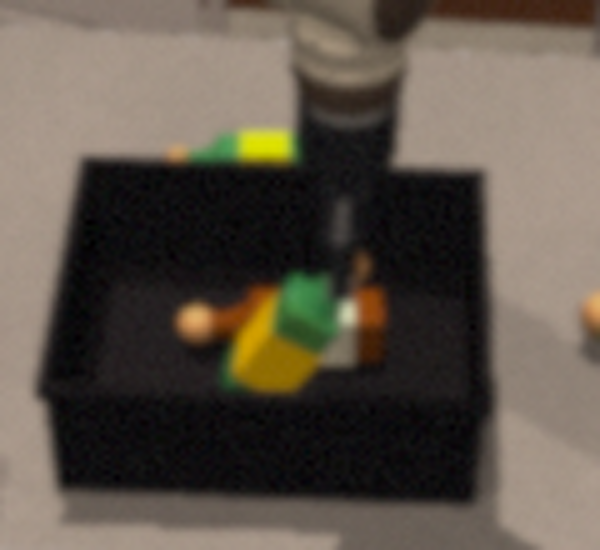

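>>> play_rows --rows '[[[0,0,0],0,2],[[0,0,0],0,2],[[-0.5,0,0],0,2],[[-0.5,0,0],0,2],[[-0.5,0,0],0,2]]' --squeeze 20

```text
time: 43.03
ee_pos: [0.4605, -0.2985, 0.1263]
tcp_rot: [-119.7, 90.0, -29.7]
wrist_force: [0.2, -0.2, -3.2]
opening: 0.0296
```

Run:
```python
from h import *
im,d,P,C,m=cam('scene'); save('s38',im,5,(190,165,325,285))
im,d,P,C,m=cam('side'); save('d38',im,5,(200,100,320,210))
to(.448,-.297,.115,180)
```

```text
shift [1.09 1.22 0.15] turn 0.0 | now [ 0.4602 -0.2985  0.1259] yaw -180.0 q6 -33.0 t 43.1 open 0.0296
```

View pics/s38.png

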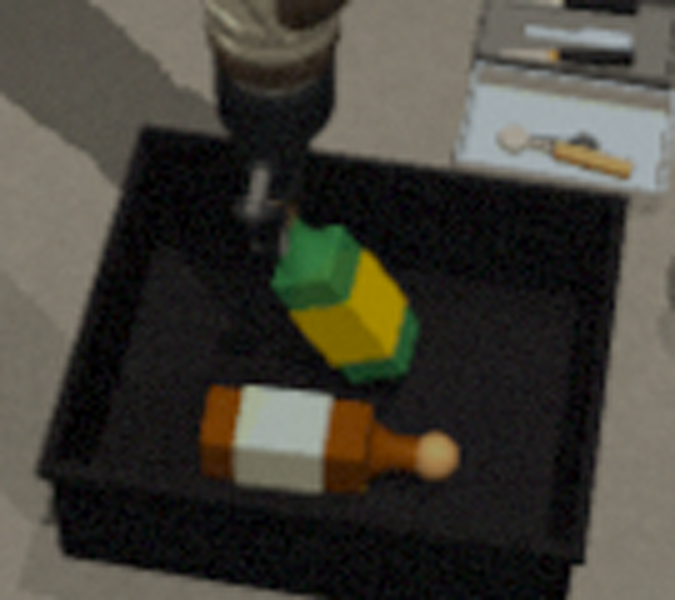

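View pics/d38.png

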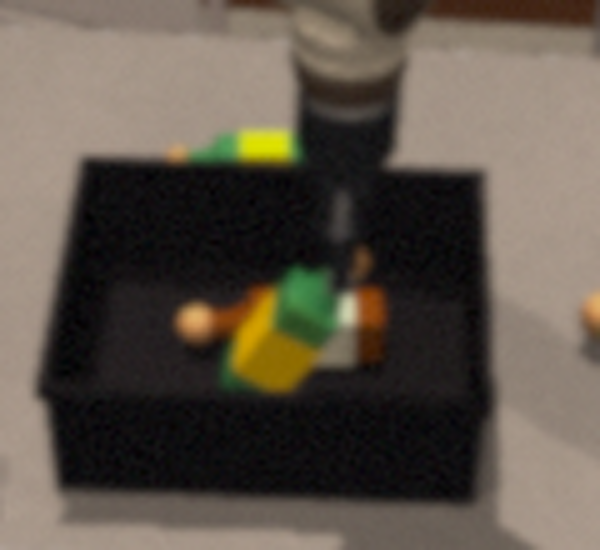

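>>> play_rows --rows '[[[-2.5,-3.3,0],0,2],[[-4.2,-6,0],0,2],[[-4.4,-7.5,0],0,2],[[-4.2,-8.5,0],0,2],[[-4,-9,0],0,2],[[-4,-9,0],0,2]]'

```text
time: 43.63
ee_pos: [0.5501, -0.298, 0.1638]
tcp_rot: [62.2, 89.8, 152.3]
wrist_force: [0.1, -1.0, -3.5]
opening: 0.0295
```

Run:
```python
from h import *
im,d,P,C,m=cam('side'); save('d39',im,5,(200,100,320,210))
im,d,P,C,m=cam('scene'); save('s39',im,5,(190,165,325,285))
to(.448,-.297,.115,180)
```

```text
shift [ 4.99 10.11  0.12] turn 0.0 | now [ 0.5492 -0.2982  0.1647] yaw -180.0 q6 -28.5 t 43.7 open 0.0295
```

View pics/s39.png

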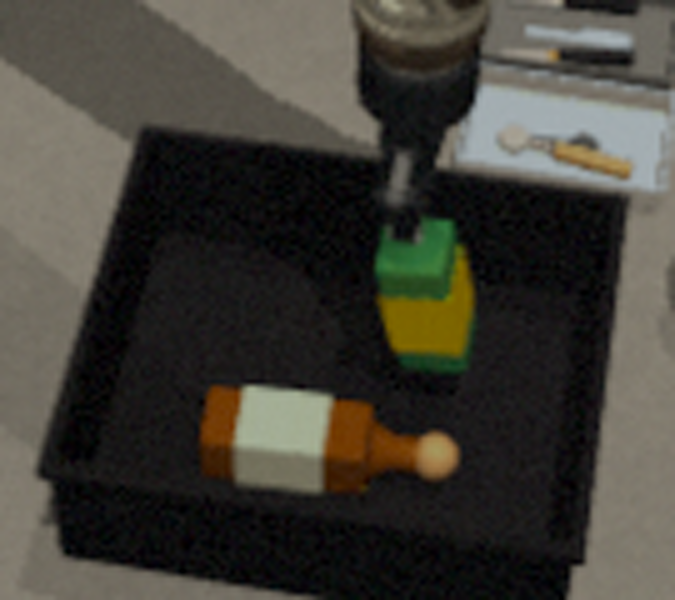

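```bash
cat > bot_tilt.py <<'E'
from h import *
import sys
T=pose(); to(T[0,3],T[1,3],T[2,3])
def tilt(cx,cy,hue):
  for n in ('scene','side'):
    im,d,P,C,m=cam(n); w=P.reshape(-1,3); hsv=cv2.cvtColor(im,cv2.COLOR_BGR2HSV).reshape(-1,3)
    ok=(np.abs(w[:,0]-cx)<.09)&(np.abs(w[:,1]-cy)<.05)&(w[:,2]>.006)&(w[:,2]<.25)&(hsv[:,0]>=hue[0])&(hsv[:,0]<=hue[1])&(hsv[:,1]>110)&(hsv[:,2]>50)
    s=w[ok]; print(n,len(s),'zmin',np.percentile(s[:,2],[1,3]).round(3) if len(s) else '')
    for z in np.arange(.0,.2,.025):
        q=s[(s[:,2]>=z)&(s[:,2]<z+.025)]
        if len(q)>4: print(round(z+.0125,4),len(q),np.percentile(q[:,0],[4,96]).round(3),np.percentile(q[:,1],[4,96]).round(3))
tilt(float(sys.argv[1]),float(sys.argv[2]),(int(sys.argv[3]),int(sys.argv[4])))
E
python3 bot_tilt.py .555 -.298 20 85
```

```text
shift [0. 0. 0.] turn 0 | now [ 0.5492 -0.2982  0.1647] yaw -180.0 q6 -28.5 t 43.7 open 0.0295
scene 453 zmin [0.059 0.064]
0.0625 41 [0.551 0.594] [-0.323 -0.294]
0.0875 83 [0.545 0.592] [-0.324 -0.282]
0.1125 81 [0.539 0.587] [-0.324 -0.277]
0.1375 87 [0.538 0.583] [-0.323 -0.283]
0.1625 129 [0.533 0.578] [-0.322 -0.281]
0.1875 30 [0.542 0.566] [-0.316 -0.287]
side 323 zmin [0.059 0.063]
0.0625 30 [0.548 0.585] [-0.279 -0.272]
0.0875 56 [0.541 0.588] [-0.278 -0.271]
0.1125 59 [0.539 0.584] [-0.279 -0.27 ]
0.1375 63 [0.535 0.578] [-0.279 -0.271]
0.1625 95 [0.53  0.574] [-0.311 -0.271]
0.1875 20 [0.536 0.564] [-0.3   -0.284]
```

>>> play_rows --rows '[[[0.3,0.5,0],0,2],[[0.8,1.5,0],0,2],[[1.3,2.8,0],0,2],[[1.8,4.2,0],0,2],[[2.3,5.6,0],0,2],[[2.8,7,0],0,2],[[3.2,8.4,0],0,2],[[3.5,9.7,0],0,2],[[3.8,10.6,0],0,2],[[4,11,0],0,2],[[4.2,11.2,0],0,2],[[4.2,11.2,0],0,2]]'

```text
time: 44.83
ee_pos: [0.438, -0.2985, 0.1236]
tcp_rot: [-106.0, 90.0, -16.0]
wrist_force: [1.1, 0.2, -3.2]
opening: 0.0293
```

```bash
python3 bot_tilt.py .46 -.298 20 85
```

```text
shift [0. 0. 0.] turn 0 | now [ 0.438  -0.2985  0.1236] yaw -180.0 q6 -34.3 t 44.8 open 0.0293
scene 450 zmin [0.019 0.023]
0.0125 16 [0.443 0.483] [-0.322 -0.276]
0.0375 75 [0.435 0.483] [-0.325 -0.278]
0.0625 86 [0.432 0.479] [-0.324 -0.28 ]
0.0875 86 [0.426 0.473] [-0.325 -0.278]
0.1125 90 [0.423 0.468] [-0.323 -0.287]
0.1375 96 [0.427 0.463] [-0.321 -0.279]
side 244 zmin [0.017 0.053]
0.0625 50 [0.43  0.476] [-0.305 -0.272]
0.0875 65 [0.424 0.472] [-0.293 -0.272]
0.1125 69 [0.418 0.465] [-0.295 -0.273]
0.1375 53 [0.426 0.46 ] [-0.298 -0.273]
```

>>> play_rows --rows '[[[0.3,0,0],0,2],[[0.6,0,0],0,2],[[0.8,0,0],0,2],[[0.8,-0.5,0],0,2],[[0.8,-1,0],0,2],[[0.85,-1.5,0],0,2],[[0.9,-2,0],0,2],[[0.95,-2.4,0],0,2],[[1,-2.8,0],0,2],[[1,-2.8,0],0,2]]'

```text
time: 45.77
ee_pos: [0.4689, -0.2988, 0.1167]
tcp_rot: [-110.9, 89.7, -20.8]
wrist_force: [0.5, 3.3, 15.9]
opening: 0.0292
```

```bash
python3 bot_tilt.py .46 -.298 20 85
```

```text
shift [0. 0. 0.] turn 0 | now [ 0.4689 -0.2988  0.1167] yaw -179.9 q6 -32.6 t 45.8 open 0.0292
scene 389 zmin [0.007 0.013]
0.0125 38 [0.446 0.487] [-0.324 -0.259]
0.0375 62 [0.443 0.488] [-0.324 -0.284]
0.0625 69 [0.441 0.488] [-0.324 -0.278]
0.0875 71 [0.443 0.487] [-0.325 -0.285]
0.1125 117 [0.442 0.486] [-0.323 -0.283]
0.1375 31 [0.448 0.479] [-0.318 -0.292]
side 213 zmin [0.007 0.055]
0.0125 5 [0.444 0.496] [-0.344 -0.33 ]
0.0625 43 [0.439 0.483] [-0.278 -0.272]
0.0875 55 [0.439 0.483] [-0.279 -0.271]
0.1125 81 [0.438 0.48 ] [-0.314 -0.272]
0.1375 28 [0.443 0.473] [-0.299 -0.282]
```

>>> play_rows --rows '[[[0,0,0],0,4],[[0,0,0],0,5.5],[[0,0,0],0,5.5],[[0,0,0],0,5.5],[[-3,0,0],0,5.5],[[-6,0,0],0,5.5],[[-9,0,0],0,5.5],[[-12,-3,-2],0,5.5],[[-14,-6,-4],0,5.5],[[-14,-9,-6.5],0,5.5],[[-14,-9,-6.5],0,5.5]]'

```text
time: 46.78
ee_pos: [0.5594, -0.3658, 0.2519]
tcp_rot: [82.4, 90.0, 172.5]
wrist_force: [0.3, 0.1, -1.7]
opening: 0.0552
```

```bash
python3 - <<'E'
from h import *
im,d,P,C,m=cam('wrist'); save('w40',im); np.savez('/tmp/w40.npz',im=im,P=P,C=C,T=pose())
to(.5887,-.3698,-.022,176.3)
E
python3 bot_tilt.py .46 -.298 20 85
```

```text
shift [27.27 -3.01 -0.44] turn 3.7 | now [ 0.5591 -0.3657  0.2508] yaw -180.0 q6 -33.2 t 46.8 open 0.055
shift [0. 0. 0.] turn 0 | now [ 0.5591 -0.3657  0.2508] yaw -180.0 q6 -33.2 t 46.8 open 0.055
scene 441 zmin [0.013 0.018]
0.0125 30 [0.446 0.488] [-0.324 -0.281]
0.0375 63 [0.443 0.488] [-0.324 -0.288]
0.0625 73 [0.442 0.488] [-0.325 -0.282]
0.0875 69 [0.442 0.488] [-0.324 -0.281]
0.1125 120 [0.443 0.488] [-0.323 -0.28 ]
0.1375 62 [0.449 0.481] [-0.315 -0.294]
0.1625 11 [0.454 0.472] [-0.311 -0.304]
0.1875 13 [0.459 0.471] [-0.311 -0.3  ]
side 214 zmin [0.015 0.057]
0.0625 44 [0.439 0.483] [-0.278 -0.272]
0.0875 54 [0.439 0.484] [-0.279 -0.271]
0.1125 75 [0.441 0.48 ] [-0.305 -0.273]
0.1375 36 [0.448 0.477] [-0.296 -0.281]
```

View pics/w40.png

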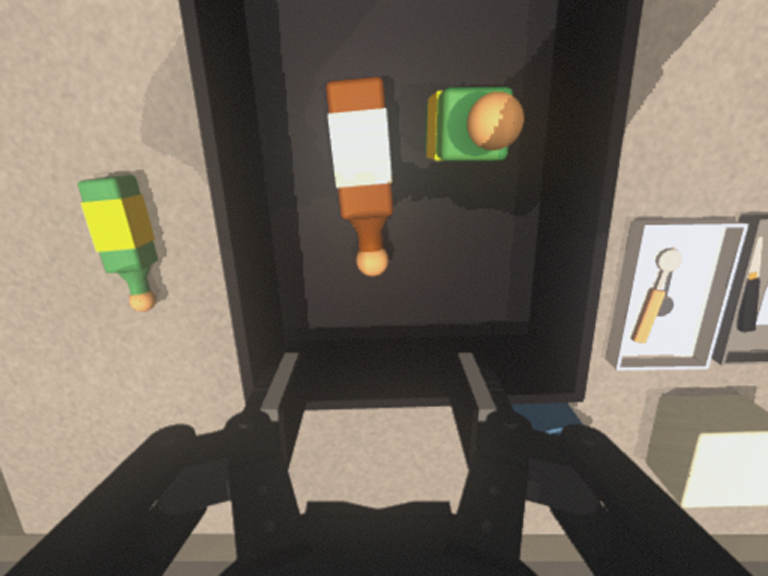

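Run:
```python
from h import *
W=np.load('/tmp/w40.npz');P=W['P'];C=W['C'];T=W['T'];m=bot.camera_model('wrist')
def q(n,u,v,z):
    p=ray(u/1.5,v/1.5,z,C,m); print(n,p.round(4),'tool',((p-T[:3,3])@T[:3,:3]*100).round(2),'depth',P[int(v/1.5),int(u/1.5)].round(3))
q('aball',372,261,.028);q('abase',355,80,.052);q('neck',370,235,.038)
```

```text
aball [ 0.5888 -0.3696  0.028 ] tool [22.27 -3.01 -0.42] depth [ 0.584 -0.369  0.044]
abase [ 0.4298 -0.3826  0.052 ] tool [19.9 12.9 -1.7] depth [ 0.429 -0.383  0.05 ]
neck [ 0.5605 -0.3713  0.038 ] tool [21.28 -0.17 -0.58] depth [ 0.559 -0.372  0.041]
```

>>> play_rows --rows '[[[3,-3,-0.4],-4.3,5],[[7,-3,-0.4],-4.3,5],[[11,-3,-0.4],-4.3,5],[[15,-3,-0.4],-4.3,5],[[19,-3,-0.4],-4.3,5],[[22.5,-3,-0.4],-4.3,5],[[25,-3,-0.4],-4.3,5],[[26.5,-3,-0.4],-4.3,5],[[27.1,-3,-0.4],-4.3,5],[[27.1,-3,-0.4],-4.3,5]]' --squeeze 30

```text
time: 47.77
ee_pos: [0.5849, -0.3663, -0.0182]
tcp_rot: [53.3, 89.9, 147.7]
wrist_force: [-0.1, 0.6, 0.3]
opening: 0.0499
```

Run:
```python
from h import *
im,d,P,C,m=cam('wrist'); save('w41',im)
to(.5888,-.3696,-.021,184.3)
```

```text
shift [ 0.45 -0.28 -0.29] turn 0.0 | now [ 0.5858 -0.367  -0.0165] yaw -175.7 q6 -36.4 t 47.8 open 0.0496
```

View pics/w41.png

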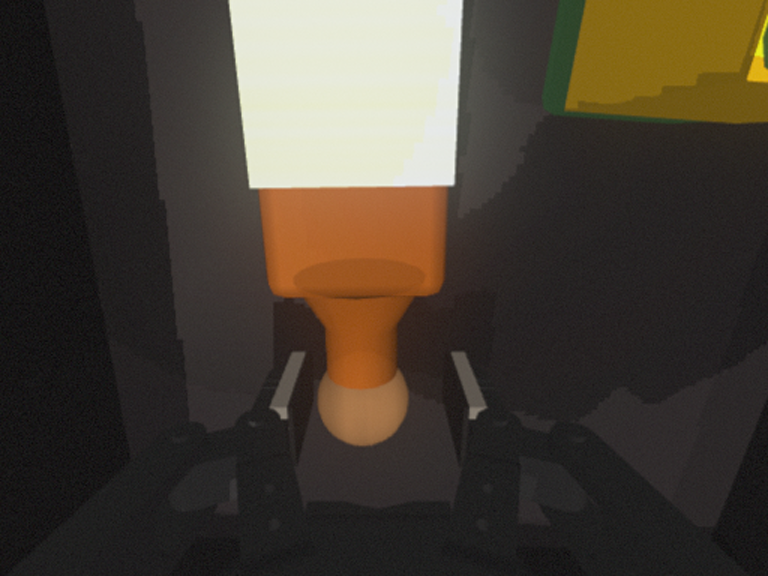

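>>> play_rows --rows '[[[0.4,-0.2,-0.3],0,5],[[0.4,-0.2,-0.3],0,5],[[0.4,-0.2,-0.3],0,3.5],[[0.4,-0.2,-0.3],0,2],[[0.4,-0.2,-0.3],0,2],[[0.4,-0.2,-0.3],0,2],[[0.4,-0.2,-0.3],0,2],[[-1,0,-0.3],0,2],[[-2.4,0.3,-0.4],0,2],[[-3.8,0.6,-0.6],0,2],[[-5.2,0.9,-0.8],0,2],[[-6.6,1.2,-1],0,2]]' --squeeze 25

```text
time: 48.82
ee_pos: [0.5747, -0.3786, 0.0508]
tcp_rot: [-133.0, 90.0, -38.7]
wrist_force: [-0.9, 0.0, -3.3]
opening: 0.0301
```

>>> play_rows --rows '[[[-1.4,0.2,-0.2],0,2],[[-2.8,0.5,-0.4],0,2],[[-4.2,0.8,-0.6],0,2],[[-5.6,1.1,-0.8],0,2],[[-6.9,1.4,-1],0,2],[[-7.2,1.4,-1],0,2],[[-7.2,1.4,-1],0,2]]'

```text
time: 49.4
ee_pos: [0.5623, -0.3898, 0.1226]
tcp_rot: [-124.5, 89.9, -30.1]
wrist_force: [1.5, -0.6, -3.5]
opening: 0.0304
```

```bash
python3 - <<'E'
from h import *
im,d,P,C,m=cam('scene'); save('s42',im,5,(190,165,325,285))
E
python3 bot_tilt.py .54 -.385 5 18
```

```text
shift [0. 0. 0.] turn 0 | now [ 0.5621 -0.3894  0.1212] yaw -175.7 q6 -39.1 t 49.5 open 0.0301
scene 220 zmin [0.013 0.019]
0.0125 22 [0.545 0.582] [-0.415 -0.407]
0.0875 19 [0.543 0.583] [-0.414 -0.389]
0.1125 127 [0.539 0.583] [-0.414 -0.367]
0.1375 42 [0.544 0.578] [-0.407 -0.378]
side 178 zmin [0.009 0.012]
0.0125 30 [0.537 0.575] [-0.37  -0.363]
0.0875 11 [0.543 0.577] [-0.37  -0.362]
0.1125 95 [0.533 0.58 ] [-0.403 -0.361]
0.1375 30 [0.543 0.572] [-0.392 -0.37 ]
0.1625 9 [0.546 0.564] [-0.388 -0.366]
```

View pics/s42.png

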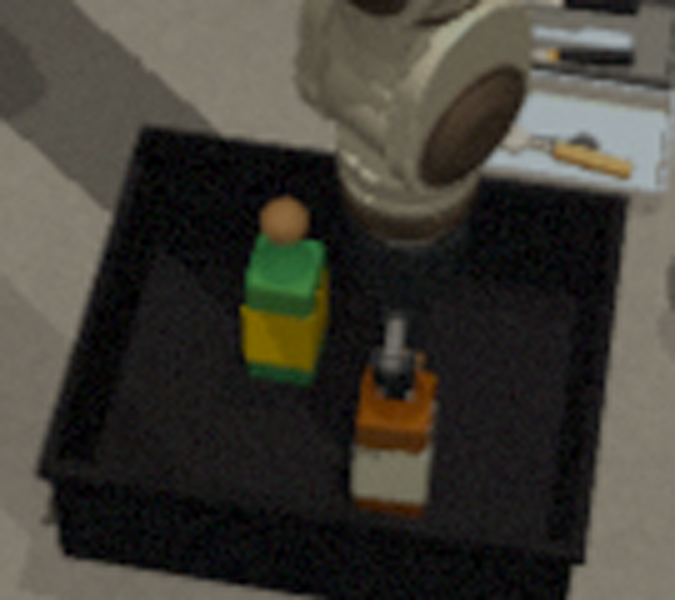

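>>> play_rows --rows '[[[0.2,0,0],0,2],[[0.4,0,0],0,2],[[0.6,0,0],0,2],[[0.7,0,0],0,2],[[0.7,0,0],0,2]]'

```text
time: 49.97
ee_pos: [0.5633, -0.3899, 0.119]
tcp_rot: [-128.2, 89.6, -33.8]
wrist_force: [-3.6, 2.5, 26.9]
opening: 0.0301
```

```bash
python3 bot_tilt.py .54 -.385 5 18
```

```text
shift [0. 0. 0.] turn 0 | now [ 0.5633 -0.3899  0.119 ] yaw -175.6 q6 -39.1 t 50.0 open 0.0301
scene 207 zmin [0.011 0.017]
0.0125 18 [0.541 0.58 ] [-0.414 -0.382]
0.0875 19 [0.543 0.581] [-0.414 -0.404]
0.1125 123 [0.538 0.583] [-0.415 -0.374]
0.1375 38 [0.542 0.578] [-0.41  -0.382]
side 178 zmin [0.008 0.011]
0.0125 28 [0.533 0.576] [-0.37 -0.36]
0.0875 16 [0.535 0.579] [-0.371 -0.365]
0.1125 90 [0.534 0.58 ] [-0.406 -0.363]
0.1375 30 [0.542 0.57 ] [-0.39  -0.372]
0.1625 11 [0.546 0.568] [-0.392 -0.364]
```

Standing on the floor (27 N press). I ease off slightly, release, and rise.

>>> play_rows --rows '[[[-0.3,0,0],0,2],[[-0.3,0,0],0,3.2],[[-0.3,0,0],0,5],[[-0.3,0,0],0,5],[[-0.3,0,0],0,5],[[-3,0,0],0,5],[[-6,0,0],0,5],[[-10,0,0],0,5],[[-14,0,0],0,5],[[-16,3,3],0,5],[[-16,3,3],0,5]]'

```text
time: 50.98
ee_pos: [0.5302, -0.3616, 0.2771]
tcp_rot: [-126.8, 89.8, -32.4]
wrist_force: [-0.2, -0.0, 1.5]
opening: 0.05
```

```bash
python3 - <<'E'
from h import *
im,d,P,C,m=cam('scene'); save('s43',im)
im,d,P,C,m=cam('side'); save('d43',im)
im,d,P,C,m=cam('wrist'); save('w43',im)
E
python3 bot_tilt.py .54 -.385 5 18;python3 bot_tilt.py .46 -.298 20 85
```

```text
shift [0. 0. 0.] turn 0 | now [ 0.5297 -0.3615  0.2733] yaw -175.6 q6 -38.7 t 51.1 open 0.0496
scene 309 zmin [0.013 0.018]
0.0125 23 [0.541 0.58 ] [-0.414 -0.406]
0.0875 18 [0.539 0.579] [-0.414 -0.368]
0.1125 132 [0.534 0.579] [-0.415 -0.369]
0.1375 67 [0.539 0.571] [-0.408 -0.383]
0.1625 43 [0.542 0.57 ] [-0.405 -0.385]
0.1875 24 [0.545 0.568] [-0.402 -0.379]
side 223 zmin [0.01  0.014]
0.0125 30 [0.537 0.576] [-0.37  -0.361]
0.0875 25 [0.531 0.574] [-0.41  -0.365]
0.1125 81 [0.533 0.575] [-0.404 -0.363]
0.1375 35 [0.542 0.567] [-0.39  -0.372]
0.1625 33 [0.542 0.566] [-0.385 -0.373]
0.1875 18 [0.545 0.566] [-0.394 -0.376]
shift [0. 0. 0.] turn 0 | now [ 0.5295 -0.3615  0.2723] yaw -175.7 q6 -38.7 t 51.2 open 0.0499
scene 429 zmin [0.011 0.014]
0.0125 33 [0.443 0.488] [-0.323 -0.281]
0.0375 60 [0.443 0.488] [-0.324 -0.286]
0.0625 75 [0.442 0.488] [-0.324 -0.281]
0.0875 67 [0.442 0.488] [-0.323 -0.282]
0.1125 118 [0.443 0.488] [-0.323 -0.28 ]
0.1375 65 [0.45  0.479] [-0.32  -0.292]
0.1625 11 [0.454 0.471] [-0.313 -0.305]
side 240 zmin [0.055 0.058]
0.0625 42 [0.439 0.483] [-0.278 -0.272]
0.0875 55 [0.44  0.484] [-0.278 -0.271]
0.1125 90 [0.441 0.485] [-0.309 -0.272]
0.1375 48 [0.446 0.478] [-0.299 -0.281]
0.1625 5 [0.456 0.469] [-0.289 -0.283]
```

View pics/s43.png

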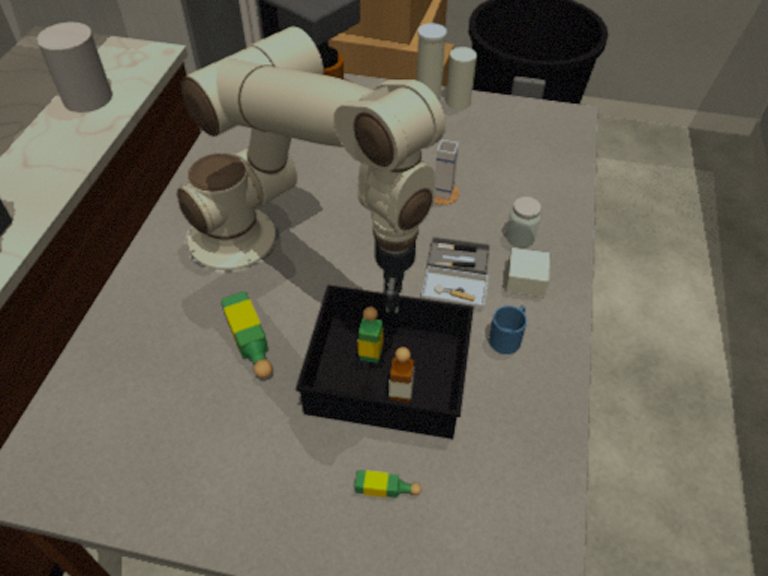

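View pics/d43.png

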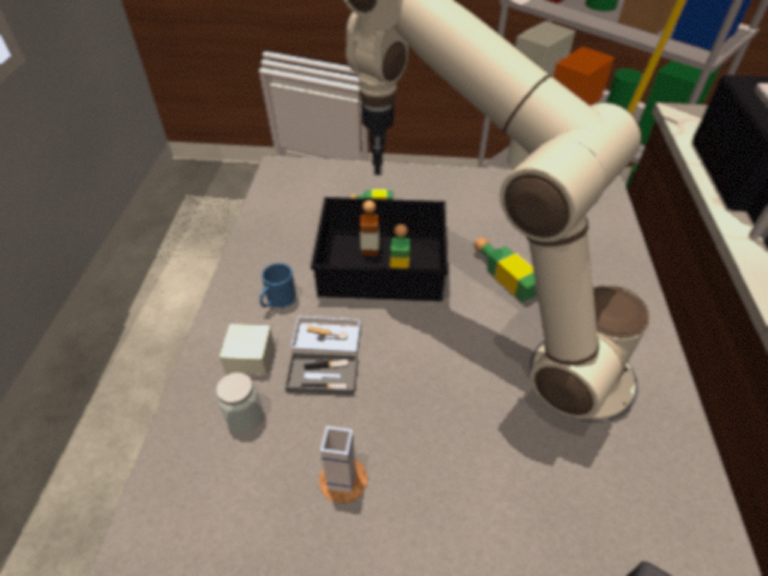

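```bash
python3 hold.py | grep -v '^0.01 '
```

```text
shift [0. 0. 0.] turn 0 | now [ 0.5294 -0.3616  0.2724] yaw -175.7 q6 -38.7 t 51.3 open 0.0499
scene 537
0.03 30 [0.523 0.569] [0.278 0.322]
0.05 40 [0.522 0.568] [0.278 0.32 ]
0.07 48 [0.52  0.568] [0.278 0.32 ]
0.09 45 [0.519 0.569] [0.279 0.32 ]
0.11 51 [0.518 0.568] [0.277 0.311]
0.13 48 [0.516 0.568] [0.277 0.333]
0.15 69 [0.52  0.568] [0.278 0.334]
0.17 95 [0.518 0.567] [0.279 0.336]
side 1289
0.03 44 [0.521 0.565] [0.33  0.335]
0.05 55 [0.518 0.568] [0.323 0.334]
0.07 57 [0.516 0.566] [0.287 0.334]
0.09 88 [0.516 0.566] [0.284 0.334]
0.11 102 [0.516 0.565] [0.285 0.334]
0.13 116 [0.516 0.565] [0.285 0.334]
0.15 137 [0.516 0.565] [0.285 0.334]
0.17 186 [0.517 0.566] [0.283 0.334]
```

View pics/h_side.png

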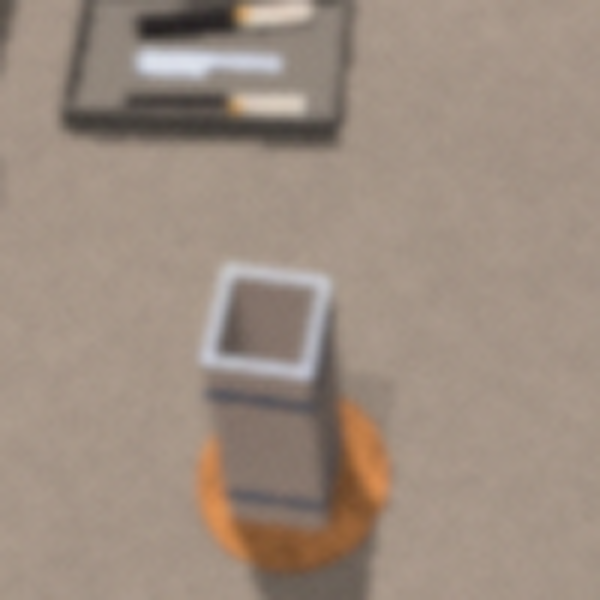

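```bash
python3 -c "
from workcell import bot
print(bot.job_done())"
```

```text
the job is handed in; nothing more can be done
None
```

The job is done and handed in at about 51 s of robot time, well under the 210 s limit; no verdict was reported.

**What I did**
- **Cutlery:** I tipped out three pieces; one spoon was absent. The spoon lies flat in the white tray and both spreaders lie flat in the grey tray. They landed on edge at first, so I pushed each one flat.
- **Holder:** it was seen empty and stands upright on its cork mat.
- **Bottles:** I stood the amber bottle and the middle-sized green bottle (measured about 49 mm wide) upright in the bin, stoppers up. The green one was swung free of the floor to straighten it, with its base about 57 mm up at the last measurement, below the 120 mm rim.

**Last checks**
- **Holder position:** its centre is at about (0.543, 0.308), within 2 mm of the mat's centre. There was no sign of it having been knocked.
- **Bottles:** both are vertical to within the measurement, at about (0.464, −0.30) for the green and (0.557, −0.39) for the amber.
- **Bystanders:** I gave the mug, jar, napkins and the other two green bottles no separate measurement, but they look unmoved in the final pictures. The gripper was clear of everything at hand-in.

**What disagreed or failed**
- **Fingertips:** they sit about 33 mm behind the reported tool point, not at it. My first grasp of the spoon closed on nothing because of this, and I corrected for it afterwards.
- **First tipping attempt:** the holder did not turn in a 30 N grip. It swung at 20 N with a quick lift.

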